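# Strip the dicer's cutter magazine for washing

## Robot

A 6-joint arm with a two-finger parallel gripper is mounted at the origin on the work surface. World frame = base frame: x ahead of the robot, y to its left, z up, the work surface at z = 0. Lengths are in m, angles in rad, forces in N, time in s.
With the tool pointing down it reaches from about 0.3 to 0.775 m from the base axis. Payload 14.6 kg.
Tool frame: the origin (TCP) lies at the very end of the fingers, on their centre line; the grasp point (between the pads) lies 19 mm behind it; z points along the fingers, y is the direction in which the jaws open and shut (so a half turn about z gives the same grasp; the last joint's range is limited). The gripper opens to 94 mm and grips with 3 to 60 N. Pads are 16 mm wide; open, the fingers measure 119 mm over their backs; the gripper's body (75 mm by 177 mm) begins 78 mm behind the grasp point.
Start: joints at [-0.067, 0.3, 1.521, -0, 1.321, -0.067], TCP at [0.55, -0, 0.205] pointing down, gripper open.
Joint ranges: [-3.03, 3.03], [-0.79, 2.21], [0.23, 2.52], [-1.04, 4.18], [0, 3.07], [-2.55, 2.55]. Speed limits (rad/s): [2.22, 2.22, 2.57, 3.14, 3.14, 3.14].

## Interface

Orientations are given as [roll, pitch, yaw] about the fixed x, y, z axes, in that order (R = Rz(yaw) Ry(pitch) Rx(roll)).
In Python, from station import ctrl, vision, ticket gives the robot as it stands.
- The arm moves only by the tool step_arm, never from a script. Its argument "steps" is a list of rows, each an object of numbers: "x", "y", "z": the shift along the tool's x, y, z in m; "ax", "ay", "az": the turn, a rotation vector about the tool's x, y, z in degrees; "claw": the finger opening in m, from 0 to 0.094. A call has 1 to 5 rows; each row shifts and turns the pose as measured when the row begins, along the tool's axes as they then stand; what a row does not reach is not made up. A row lasts 1/12 s, in which the tool goes at most 41.7 mm and 7.16 degrees, less where a joint would pass 70% of its speed; a pose out of reach is approached as far as the arm can. A call with a gripper value outside its range is refused whole. The fingers move at their own pace and stop on an object; "grip_force" is the grip in N (left out, the last holds). Time passes only in rows, so rows that do not move let the fingers close. It gives the time, the measured TCP pose, the force and the opening at its end, in the units of the state.
- ctrl.get_obs(): the state, without advancing time (a new reading comes with each control period).
- vision.camera(name): name is "scene" or "side" or "wrist"; returns (picture, depth): 480x640x3 uint8, red, green, blue; 480x640 float32, m along the optical axis (not along the pixel's ray), 0 where there is no reading.
- vision.camera_params(name): a dict with "fov_y" (degrees; the focal length in pixels is half the picture's height over the tangent of half this angle, whatever the lens; pixels are square), "cx", "cy" (the principal point, pixels), "k1" (the pictures are not rectified: a ray, as slopes to the right and down, at radius r is drawn at 1 + k1 r^2 times it, then the intrinsics apply), "origin" and "attitude" of the camera in the world; the wrist camera has in their place "mount" (4x4, takes a point from camera to tool coordinates, whose origin is the TCP and whose axes are the flange's). Camera axes: x right, y up, looking along -z (the intrinsics and any distortion apply to the point x, -y, -z); pixel columns grow to the right and rows downward; lengths in m; the calibration is good to about 2 mm. A picture is of the moment at which its call begins: read the wrist's pose just before it. camera_params takes no time and is no camera call.
- ticket.hand_in(): hands the job in, once; it reports no verdict.
The state is a dict: "time_s": time; "qpos": joint angles; "joint_vel": joint speeds; "tau": joint torques, N m; "ee_pos": TCP position; "eef_rot": TCP orientation; "force": force on the tool from outside, world axes, zero at the start; "moment": the same for the moment, N m; "grip_width": finger opening in m.
Only numpy, scipy, OpenCV 4.12 (cv2) and the standard library are available. Lean on these libraries where they do the work, as an engineer would, in place of code of your own. Each camera call takes 0.05 s, during which the arm holds its last target.

## Task

Strip the vegetable dicer's cutter magazine for washing: first turn all four captive wing thumbscrews anticlockwise to their stops, then lift the cover off by its handle and lay it flat, handle up, in the middle of the cutting board. After that slide each blade cassette along the track to the gap in the lips at the near end, lift it out there and stand it upright on the floor of the wash tub. Do not disturb the jar, the bottle or the black lid standing nearby.

Things in the scene. Friction and masses are not known exactly. Their poses are not given: they have to be found in the camera images.
- machine: Cutter magazine of a vegetable dicer: a fixed open-topped steel box, 236 (x) x 200 (y) x 102 mm high, the cover on top, a wing thumbscrew on the side wall near each corner. Inner wall faces at x = +-111, y = +-86 mm. Origin: centre of its underside, on the table; x along its length, z up; its -x end, with the gap, faces the robot. Inside, a straight track runs along x at y = 0.
- track (a point): Middle of the covered part of the track, on its floor (machine frame x = 31, y = 0, z = 20 mm). Two flat lips over the track (underside z = 38, top z = 44 mm) leave a slot 30 mm wide (y = -15..15) from x = -49 mm to the +x wall. Cassette bases run under the lips, their grips stick up through the slot. Axes as the machine's.
- gap (a point): Middle of the gap, on the track's floor (machine frame x = -80, y = 0, z = 20 mm). From x = -111 to -49 mm there are no lips, and the track is open upwards, 72 mm wide. Only here can a cassette be lifted out, with its whole base inside the gap: centre at x = -91 to -69 mm. Axes as the machine's.
- cover: Loose flat steel cover plate, 250 (x) x 222 (y) x 6 mm, 0.6 kg, lying on the machine's rim, underside at z = 102 mm above the table, its x along the machine's x. In each y side are two open notches, 24 mm wide (centred on x = +-85 mm) and 48 mm deep, round the thumbscrews. Origin: centre of its underside; z up out of the handle side.
- cover_handle (a point): Middle of the grip bar of the cover's handle, 43 mm above the plate's underside: a black straight bar 102 mm long along the cover's x, 14 x 14 mm in section, with 30 mm of free space below it (2 posts 45 mm either side).
- board: Fixed white cutting board, 360 (x) x 260 (y) x 15 mm, flat on the table to one side of the machine. Origin: centre of its underside, so its top is at z = 15 mm.
- tub: Loose grey open wash tub, 300 (x) x 220 (y) x 80 mm high, walls and floor 5 mm, 0.9 kg, empty, on the table on the other side of the machine. Origin: centre of its underside; it may be pushed along the table, so read it again.
- screw1 (a joint): Turn of the captive wing thumbscrew at the machine's near (-x) end, +y side, in rad (x = +-85, y = +-93 mm there). 0 = tight, wing across its notch and over the plate; grows anticlockwise seen from above; 1.45 = end stop, loose, wing in line with the machine's y and its notch so that the plate lifts past it. Starts at 0 to 0.3, friction about 0.05 N m; stays where it is left. It cannot come off the machine.
- screw1_head (a point): Point on the turning axis of thumbscrew 1, 127 mm above the table, 10 mm below the wing's top. The wing is an upright dark steel blade 50 mm long, 9 mm thick, 30 mm tall (z = 109.5 to 139.5 mm). This point turns with the wing: its x axis lies along the wing's length, z up.
- screw2 (a joint): Turn of the captive wing thumbscrew at the machine's near (-x) end, -y side, in rad (x = +-85, y = +-93 mm there). 0 = tight, wing across its notch and over the plate; grows anticlockwise seen from above; 1.45 = end stop, loose, wing in line with the machine's y and its notch so that the plate lifts past it. Starts at 0 to 0.3, friction about 0.05 N m; stays where it is left. It cannot come off the machine.
- screw2_head (a point): Point on the turning axis of thumbscrew 2, 127 mm above the table, 10 mm below the wing's top. The wing is an upright dark steel blade 50 mm long, 9 mm thick, 30 mm tall (z = 109.5 to 139.5 mm). This point turns with the wing: its x axis lies along the wing's length, z up.
- screw3 (a joint): Turn of the captive wing thumbscrew at the machine's far (+x) end, +y side, in rad (x = +-85, y = +-93 mm there). 0 = tight, wing across its notch and over the plate; grows anticlockwise seen from above; 1.45 = end stop, loose, wing in line with the machine's y and its notch so that the plate lifts past it. Starts at 0 to 0.3, friction about 0.05 N m; stays where it is left. It cannot come off the machine.
- screw3_head (a point): Point on the turning axis of thumbscrew 3, 127 mm above the table, 10 mm below the wing's top. The wing is an upright dark steel blade 50 mm long, 9 mm thick, 30 mm tall (z = 109.5 to 139.5 mm). This point turns with the wing: its x axis lies along the wing's length, z up.
- screw4 (a joint): Turn of the captive wing thumbscrew at the machine's far (+x) end, -y side, in rad (x = +-85, y = +-93 mm there). 0 = tight, wing across its notch and over the plate; grows anticlockwise seen from above; 1.45 = end stop, loose, wing in line with the machine's y and its notch so that the plate lifts past it. Starts at 0 to 0.3, friction about 0.05 N m; stays where it is left. It cannot come off the machine.
- screw4_head (a point): Point on the turning axis of thumbscrew 4, 127 mm above the table, 10 mm below the wing's top. The wing is an upright dark steel blade 50 mm long, 9 mm thick, 30 mm tall (z = 109.5 to 139.5 mm). This point turns with the wing: its x axis lies along the wing's length, z up.
- cassette1: Blade cassette (absent in some starts; all are alike): flat steel base 36 (x) x 64 (y) x 14 mm with an upright black grip in the middle, 24 (x) x 18 (y) mm, its top 74 mm above the base's underside; about 0.2 kg, heavy at the base. Origin: centre of the underside; z up. It starts on the machine's track, under the lips and the cover, x along the machine's x.
- cassette2: Blade cassette (absent in some starts; all are alike): flat steel base 36 (x) x 64 (y) x 14 mm with an upright black grip in the middle, 24 (x) x 18 (y) mm, its top 74 mm above the base's underside; about 0.2 kg, heavy at the base. Origin: centre of the underside; z up. It starts on the machine's track, under the lips and the cover, x along the machine's x.
- cassette3: Blade cassette (absent in some starts; all are alike): flat steel base 36 (x) x 64 (y) x 14 mm with an upright black grip in the middle, 24 (x) x 18 (y) mm, its top 74 mm above the base's underside; about 0.2 kg, heavy at the base. Origin: centre of the underside; z up. It starts on the machine's track, under the lips and the cover, x along the machine's x.
- cassette4: Blade cassette (absent in some starts; all are alike): flat steel base 36 (x) x 64 (y) x 14 mm with an upright black grip in the middle, 24 (x) x 18 (y) mm, its top 74 mm above the base's underside; about 0.2 kg, heavy at the base. Origin: centre of the underside; z up. It starts on the machine's track, under the lips and the cover, x along the machine's x.
- jar: Bystander: big white jar, 100 mm across, 150 mm tall. Origin under its centre.
- squeeze: Bystander: yellow bottle, 60 mm across, 160 mm tall. Origin under its centre.
- blender_lid: Bystander: black rubber lid, 100 mm across, 38 mm tall. Origin under its centre.

How it is judged:
By the outcome, as a careful person would: the job done as asked, in the order asked, and still so for the second after the job is handed in, with the robot touching nothing.
Of cassette1, cassette2, cassette3, cassette4 only 2 to 4 are there at a start; the rules pass over those that are not, and their reading is None.
At some moment in a run one of tub may be knocked a few centimetres aside while the robot is not near it.
It also fails if it takes over 210 s, if anything falls off the work surface, if the arm or the gripper's body presses on something with over 40 N, if the wrist force passes 120 N, or if a joint passes its speed limit or range.

## Working session

There is one attempt and no reset: what is moved stays moved. The work goes in short steps, Python scripts to look and compute and a tool call to move; the robot and the scene stay as the last step left them, time stands still between calls to the robot, and variables do not carry over. Pictures are saved under pics/ and viewed, and the job is handed in when it is done.

Besides the shell and the picture viewer there is one more tool, called after "Call:" as name([rows], argument=value, ...), one row to a line, values as JSON. step_arm: Moves the arm, as the interface text tells. Its arguments: {"type":"object","properties":{"steps":{"type":"array"},"grip_force":{"type":"number"}},"required":["steps"]}

```bash
ls; mkdir -p pics; cat > h.py <<'E'
import numpy as np, cv2
from station import ctrl, vision, ticket
from scipy.spatial.transform import Rotation as R
def save(name,fn):
    o=ctrl.get_obs(); im,d=vision.camera(name); cv2.imwrite('pics/'+fn+'.png',im[:,:,::-1]); np.savez('pics/'+fn+'.npz',im=im,d=d,p=o['ee_pos'],r=o['eef_rot']); return im,d,o
E
python3 - <<'E'
from h import *
o=ctrl.get_obs()
for k,v in o.items(): print(k,np.round(v,4))
for n in ['scene','side','wrist']:
    print(n,vision.camera_params(n)); save(n,n+'0')
E
```

```text
pics
time_s 0.0
qpos [-0.0666  0.3005  1.5216 -0.      1.3207 -0.0666]
joint_vel [-0.0011  0.0002  0.0005 -0.0014  0.     -0.0007]
tau [-1.50000e-03 -5.31806e+01 -3.52736e+01  7.08000e-02  2.44000e-02
 -0.00000e+00]
ee_pos [ 0.5497 -0.      0.2049]
eef_rot [-3.1405e+00 -1.0000e-04  1.5707e+00]
force [ 0.7256  0.7184 -1.0083]
moment [0.0891 0.0177 0.0034]
grip_width 0.094
scene {'fov_y': 53.46749544281822, 'cx': 312.4984872636049, 'cy': 245.8024954655934, 'k1': -0.09343468109709031, 'origin': array([1.01366316, 0.44017691, 0.91925058]), 'attitude': array([0.61727273, 0.01373109, 2.36864711])}
side {'fov_y': 50.072899367051384, 'cx': 313.5852498525565, 'cy': 241.06270981436114, 'k1': -0.09434166885474471, 'origin': array([0.48785227, 0.84287398, 0.99562918]), 'attitude': array([ 0.7633983 , -0.01740074, -2.98267009])}
wrist {'fov_y': 64.10565743910992, 'cx': 321.20535296970803, 'cy': 236.90163505823242, 'k1': -0.04462006889606274, 'mount': array([[ 9.04427535e-05,  9.67441578e-01,  2.53094420e-01,
         7.43580438e-02],
       [ 9.99999993e-01, -1.07807760e-04,  5.47422442e-05,
         1.24065763e-04],
       [ 8.02454655e-05,  2.53094413e-01, -9.67441581e-01,
        -1.78287282e-01],
       [ 0.00000000e+00,  0.00000000e+00,  0.00000000e+00,
         1.00000000e+00]])}
```

View pics/scene0.png

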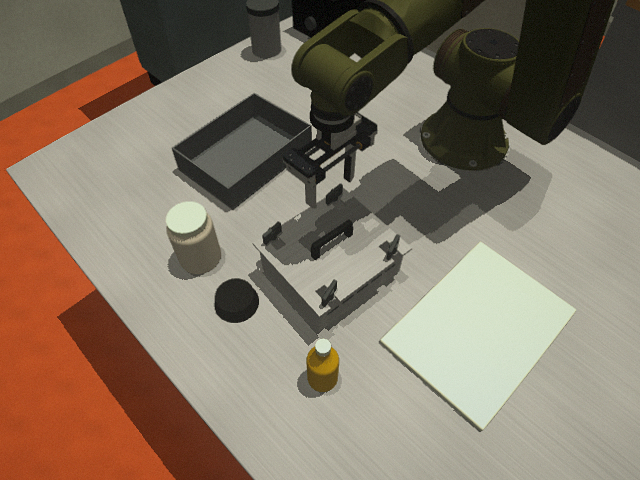

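View pics/side0.png

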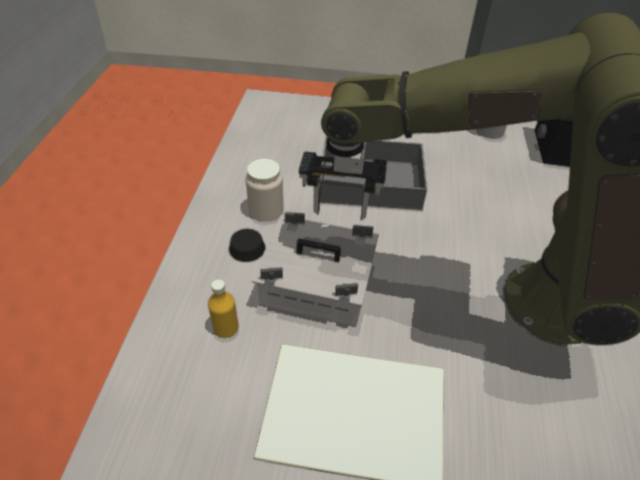

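View pics/wrist0.png

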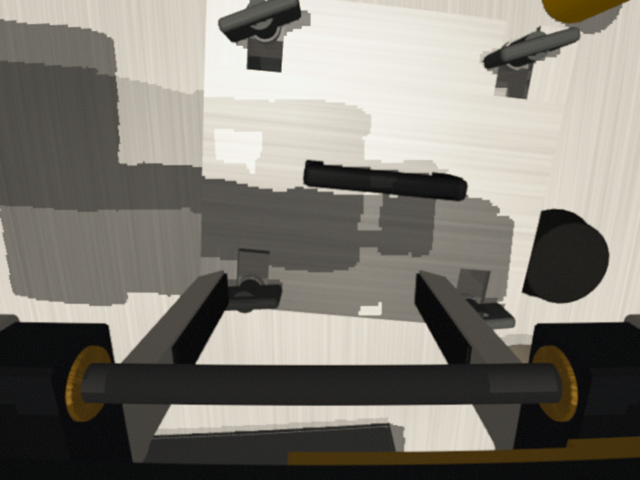

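```bash
cat >> h.py <<'E'
def cam(name,p=None,r=None):
    c=vision.camera_params(name); f=240/np.tan(np.radians(c['fov_y'])/2)
    if name=='wrist':
        T=np.eye(4);T[:3,:3]=R.from_euler('xyz',r).as_matrix();T[:3,3]=p; T=T@c['mount']
    else:
        T=np.eye(4);T[:3,:3]=R.from_euler('xyz',c['attitude']).as_matrix();T[:3,3]=c['origin']
    K=np.array([[f,0,c['cx']],[0,f,c['cy']],[0,0,1.]]); D=np.array([c['k1'],0,0,0,0.])
    return K,D,T
def rays(name,uv,p=None,r=None):
    K,D,T=cam(name,p,r)
    s=cv2.undistortPoints(np.asarray(uv,float).reshape(-1,1,2),K,D).reshape(-1,2)
    d=np.c_[s[:,0],-s[:,1],-np.ones(len(s))]
    return T[:3,3],d@T[:3,:3].T
def onplane(name,uv,z,p=None,r=None):
    o,d=rays(name,uv,p,r); return o+d*((z-o[2])/d[:,2])[:,None]
def cloud(name,dep,p=None,r=None):
    v,u=np.mgrid[:480,:640]; o,d=rays(name,np.c_[u.ravel(),v.ravel()],p,r)
    P=o+d*dep.ravel()[:,None]; P[dep.ravel()<=0]=np.nan
    return P.reshape(480,640,3)
def load(fn):
    z=np.load('pics/'+fn+'.npz'); return z['im'],z['d'],z['p'],z['r']
def proj(name,P,p=None,r=None):
    K,D,T=cam(name,p,r); q=(np.asarray(P)-T[:3,3])@T[:3,:3]
    q=q*[1,-1,-1]
    return cv2.projectPoints(q.reshape(-1,1,3),np.zeros(3),np.zeros(3),K,D)[0].reshape(-1,2)
def blobs(mask,amin=30):
    n,l,s,c=cv2.connectedComponentsWithStats(mask.astype(np.uint8))
    return [(l==i) for i in range(1,n) if s[i,4]>=amin]
E
python3 - <<'E'
from h import *
for n in ['scene','side','wrist']:
    im,d,p,r=load(n+'0'); P=cloud(n,d,p,r)
    print(n, 'table z at some', np.nanmedian(P[...,2][np.abs(P[...,2])<.012]))
    for lo,hi in [(.112,.136),(.136,.16)]:
        for b in blobs((P[...,2]>lo)&(P[...,2]<hi)&(P[...,0]>.3)&(P[...,0]<.9)):
            q=P[b]; rc=cv2.minAreaRect((q[:,:2]*1000).astype(np.float32)); v,u=np.nonzero(b)
            print(lo,len(q),'uv',u.mean().round(),v.mean().round(),np.round(q.mean(0),4),np.round(rc[0]),np.round(rc[1]),round(rc[2],1))
    for nm,m in [('cover',(np.abs(P[...,2]-.107)<.006)&(im.min(2)>90)),('board',(np.abs(P[...,2]-.015)<.005)&(P[...,1]>.2)&(im.min(2)>190)),('tubrim',(np.abs(P[...,2]-.08)<.004)&(P[...,1]<-.1))]:
        bs=blobs(m,200)
        for b in bs:
            q=P[b];rc=cv2.minAreaRect((q[:,:2]*1000).astype(np.float32)); print(nm,len(q),np.round(q.mean(0),4),np.round(rc[0]),np.round(rc[1]),round(rc[2],1))
E
```

```text
scene table z at some 0.00032045739323705025
0.112 124 uv 334.0 196.0 [ 0.4998 -0.0347  0.1251] [496. -35.] [ 9. 51.] 87.2
0.112 502 uv 191.0 236.0 [ 0.7893 -0.1699  0.1241] [ 783. -184.] [70. 99.] 68.0
0.112 146 uv 272.0 235.0 [ 0.6679 -0.0506  0.1244] [665. -50.] [12. 49.] 87.0
0.112 50 uv 349.0 232.0 [0.5477 0.0551 0.1228] [548.  53.] [10. 17.] 34.3
0.112 72 uv 393.0 251.0 [0.5217 0.1528 0.1258] [514. 151.] [48.  8.] 7.8
0.112 59 uv 315.0 254.0 [0.6374 0.0461 0.1236] [638.  45.] [10. 17.] 34.8
0.112 98 uv 329.0 297.0 [0.6881 0.1361 0.1254] [683. 135.] [48.  8.] 8.8
0.112 276 uv 323.0 359.0 [0.7846 0.2152 0.1198] [781. 212.] [37. 44.] 41.3
0.136 76 uv 334.0 190.0 [ 0.4963 -0.0384  0.1392] [495. -38.] [49. 12.] 4.1
0.136 1159 uv 187.0 219.0 [ 0.7781 -0.1935  0.1495] [ 777. -198.] [84. 87.] 43.5
0.136 388 uv 331.0 235.0 [0.5937 0.0491 0.1496] [590.  48.] [ 16. 104.] 83.5
0.136 94 uv 271.0 229.0 [ 0.6653 -0.054   0.1394] [664. -54.] [49. 12.] 6.3
0.136 88 uv 394.0 243.0 [0.5147 0.1471 0.1396] [513. 146.] [49. 10.] 19.6
0.136 111 uv 329.0 290.0 [0.6833 0.1307 0.1395] [683. 129.] [51. 1
[... 2115 characters left out ...]
3  0.1252] [500. -34.] [ 7. 41.] 84.6
0.112 473 uv 489.0 310.0 [ 0.6743 -0.0491  0.1253] [674. -50.] [ 5. 27.] 83.7
0.112 38 uv 244.0 311.0 [ 0.4948 -0.0458  0.1326] [495. -46.] [11.  2.] 0.1
0.136 1139 uv 254.0 14.0 [0.5107 0.1446 0.1381] [512. 146.] [49.  9.] 17.7
0.136 1171 uv 540.0 44.0 [0.6807 0.1297 0.1381] [681. 130.] [49.  9.] 16.5
0.136 3765 uv 386.0 182.0 [0.5891 0.0478 0.1501] [590.  47.] [ 14. 102.] 84.7
0.136 565 uv 252.0 304.0 [ 0.502  -0.0377  0.138 ] [501. -38.] [38.  9.] 2.6
0.136 286 uv 501.0 322.0 [ 0.6778 -0.0526  0.1379] [677. -53.] [23.  9.] 3.9
cover 72183 [0.5988 0.0703 0.107 ] [590.  47.] [223. 252.] 84.6
cover 596 [ 0.4711 -0.0211  0.107 ] [471. -22.] [17. 29.] 82.3
```

```bash
cat >> h.py <<'E'
def wings(fn,name='wrist',lo=.1365):
    im,d,p,r=load(fn); P=cloud(name,d,p,r)
    for b in blobs((P[...,2]>lo)&(P[...,2]<.143),20):
        q=P[b][:,:2]
        if len(q)<20 or q[:,0].max()>.75: continue
        c=q.mean(0); u,s,vt=np.linalg.svd(q-c,full_matrices=False); 
        a=np.degrees(np.arctan2(vt[0,1],vt[0,0])); a=(a+90)%180-90
        t=(q-c)@vt[0]; mid=c+vt[0]*(t.max()+t.min())/2
        print(name,len(q),np.round(mid,4),'len',round(np.ptp(t),3),'w',round(np.ptp((q-c)@vt[1]),3),'yaw',round(a,1))
def plan(x,y,z,phi,n):
    """print n rows to world pose (tool down, tool x yaw phi deg)"""
    o=ctrl.get_obs(); p=np.array(o['ee_pos']); Rm=R.from_euler('xyz',o['eef_rot'])
    T=R.from_euler('z',phi,degrees=True)*R.from_euler('x',180,degrees=True)
    rv=(Rm.inv()*T).as_rotvec(degrees=True)
    print('t',round(o['time_s'],2),'at',np.round(p,4),'phi',round(np.degrees(o['eef_rot'][2]),1),'rotvec',np.round(rv,1),'F',np.round(o['force'],1),'M',np.round(o['moment'],2),'w',round(o['grip_width'],4))
    d=(np.array([x,y,z])-p)
    for i in range(n):
        Ri=Rm*R.from_rotvec(rv*i/n,degrees=True)
        print(i,np.round(Ri.inv().apply(d/n),4),np.round(rv/n,2))
E
python3 - <<'E'
from h import *
for n in ['wrist','scene','side']: wings(n+'0',n)
plan(.514,.1475,.17,15,11)
E
```

```text
wrist 1074 [0.5127 0.1453] len 0.049 w 0.009 yaw 16.6
wrist 1101 [0.6812 0.1298] len 0.049 w 0.009 yaw 16.5
wrist 534 [ 0.501  -0.0379] len 0.038 w 0.009 yaw 3.8
wrist 270 [ 0.6766 -0.0528] len 0.022 w 0.009 yaw -0.5
scene 22 [-0.1359 -0.5798] len 0.05 w 0.01 yaw -2.0
scene 50 [-0.0654 -0.611 ] len 0.091 w 0.045 yaw -66.5
scene 25 [-0.8481  0.094 ] len 0.054 w 0.016 yaw -89.6
scene 53 [ 0.1219 -0.7054] len 0.096 w 0.052 yaw -29.9
scene 146 [0.0613 0.0126] len 0.142 w 0.061 yaw -77.4
scene 72 [ 0.4951 -0.0386] len 0.049 w 0.012 yaw 3.2
scene 85 [ 0.6645 -0.0542] len 0.049 w 0.011 yaw 4.0
scene 86 [0.5128 0.1464] len 0.049 w 0.01 yaw 18.1
scene 108 [0.6822 0.1305] len 0.051 w 0.011 yaw 16.4
side 20 [-0.0555 -1.5752] len 0.045 w 0.026 yaw 1.0
side 38 [-0.1419 -1.5752] len 0.11 w 0.031 yaw -0.4
side 23 [-0.2368 -1.5786] len 0.064 w 0.027 yaw 2.9
side 24 [-0.313  -1.5747] len 0.077 w 0.025 yaw -0.6
side 22 [-0.0599 -0.6003] len 0.055 w 0.016 yaw -80.7
side 23 [ 0.6537 -0.054 ] len 0.027 w 0.01 yaw 6.6
side 34 [ 0.4971 -0.037 ] len 0.043 w 0.011 yaw 2.1
side 40 [0.6059 0.0519] len 0.067 w 0.006 yaw -5.8
side 81 [0.0683 0.0219] len 0.088 w 0.019 yaw -71.7
side 47 [0.6813 0.1316] len 0.045 w 0.011 yaw 17.9
side 51 [0.5127 0.1475] len 0.046 w 0.01 yaw 18.3
t 0.15 at [0.5498 0.     0.205 ] phi 90.0 rotvec [-0.  0. 75.] F [0.2 0.1 0.8] M [-0.01 -0.02  0.03] w 0.0939
0 [ 0.0134 -0.0033  0.0032] [-0.    0.    6.82]
1 [ 0.0129 -0.0048  0.0032] [-0.    0.    6.82]
2 [ 0.0123 -0.0063  0.0032] [-0.    0.    6.82]
3 [ 0.0114 -0.0077  0.0032] [-0.    0.    6.82]
4 [ 0.0104 -0.009   0.0032] [-0.    0.    6.82]
5 [ 0.0093 -0.0102  0.0032] [-0.    0.    6.82]
6 [ 0.008  -0.0112  0.0032] [-0.    0.    6.82]
7 [ 0.0066 -0.0121  0.0032] [-0.    0.    6.82]
8 [ 0.0051 -0.0128  0.0032] [-0.    0.    6.82]
9 [ 0.0036 -0.0133  0.0032] [-0.    0.    6.82]
10 [ 0.002  -0.0137  0.0032] [-0.    0.    6.82]
```

Call:
step_arm([
  {"x": 0.0134,"y": -0.0033,"az": 7.1},
  {"x": 0.0129,"y": -0.0048,"az": 7.1},
  {"x": 0.0123,"y": -0.0063,"az": 7.1},
  {"x": 0.0114,"y": -0.0077,"az": 7.1},
  {"x": 0.0104,"y": -0.009,"az": 7.1},
])

```text
validation failed for argument at $.st...
```

```bash
python3 -c "
from h import *
plan(.5127,.1463,.17,17,6)"
```

```text
t 0.15 at [0.5498 0.     0.205 ] phi 90.0 rotvec [-0.  0. 73.] F [0.2 0.1 0.8] M [-0.01 -0.02  0.03] w 0.0939
0 [ 0.0244 -0.0062  0.0058] [-1.000e-02  0.000e+00  1.217e+01]
1 [ 0.0225 -0.0112  0.0058] [-1.000e-02  0.000e+00  1.217e+01]
2 [ 0.0197 -0.0157  0.0058] [-1.000e-02  0.000e+00  1.217e+01]
3 [ 0.0159 -0.0195  0.0058] [-1.000e-02  0.000e+00  1.217e+01]
4 [ 0.0115 -0.0224  0.0058] [-1.000e-02  0.000e+00  1.217e+01]
5 [ 0.0065 -0.0243  0.0058] [-1.000e-02  0.000e+00  1.217e+01]
```

Call:
step_arm([
  {"x": 0.0134,"y": -0.0033,"z": 0,"ax": 0,"ay": 0,"az": 7.1,"claw": 0.05},
  {"x": 0.0129,"y": -0.0048,"z": 0,"ax": 0,"ay": 0,"az": 7.1,"claw": 0.05},
  {"x": 0.0123,"y": -0.0063,"z": 0,"ax": 0,"ay": 0,"az": 7.1,"claw": 0.05},
  {"x": 0.0114,"y": -0.0077,"z": 0,"ax": 0,"ay": 0,"az": 7.1,"claw": 0.05},
  {"x": 0.0104,"y": -0.009,"z": 0,"ax": 0,"ay": 0,"az": 7.1,"claw": 0.05},
])

```text
time_s: 0.57
ee_pos: [0.5335, 0.0673, 0.2036]
eef_rot: [-3.139, 0.002, 0.943]
force: [0.1, 0.3, 0.3]
grip_width: 0.0643
```

```bash
python3 -c "
from h import *
plan(.5127,.1463,.17,17,6)"
```

```text
t 0.57 at [0.5335 0.0673 0.2036] phi 54.1 rotvec [-0.1  0.2 37.1] F [0.1 0.3 0.3] M [-0.02  0.08 -0.05] w 0.0643
0 [ 0.0086 -0.0105  0.0056] [-0.02  0.03  6.18]
1 [ 0.0075 -0.0114  0.0056] [-0.02  0.03  6.18]
2 [ 0.0062 -0.0121  0.0056] [-0.02  0.03  6.18]
3 [ 0.0048 -0.0127  0.0056] [-0.02  0.03  6.18]
4 [ 0.0034 -0.0132  0.0056] [-0.02  0.03  6.18]
5 [ 0.002  -0.0135  0.0056] [-0.02  0.03  6.18]
```

Call:
step_arm([
  {"x": 0.0103,"y": -0.0126,"z": 0.006,"ax": 0,"ay": 0,"az": 7.1,"claw": 0.04},
  {"x": 0.0088,"y": -0.0137,"z": 0.006,"ax": 0,"ay": 0,"az": 7.1,"claw": 0.04},
  {"x": 0.007,"y": -0.0147,"z": 0.006,"ax": 0,"ay": 0,"az": 7.1,"claw": 0.04},
  {"x": 0.005,"y": -0.0154,"z": 0.006,"ax": 0,"ay": 0,"az": 7.1,"claw": 0.04},
  {"x": 0.0032,"y": -0.016,"z": 0.006,"ax": 0,"ay": 0,"az": 7.1,"claw": 0.04},
])

```text
time_s: 0.98
ee_pos: [0.5121, 0.1494, 0.1727]
eef_rot: [-3.141, 0.003, 0.319]
force: [0.6, -0.6, -0.3]
grip_width: 0.0403
```

```bash
python3 -c "
from h import *
plan(.5127,.1463,.115,17,2)
save('wrist','w1'); wings('w1')"
```

```text
t 0.98 at [0.5121 0.1494 0.1727] phi 18.3 rotvec [-0.   0.2  1.3] F [ 0.6 -0.6 -0.3] M [ 0.03  0.08 -0.05] w 0.0403
0 [-0.0001  0.0016  0.0289] [-0.02  0.09  0.63]
1 [-0.0001  0.0016  0.0289] [-0.02  0.09  0.63]
wrist 373 [0.6631 0.125 ] len 0.012 w 0.009 yaw 18.6
wrist 611 [0.59   0.0539] len 0.102 w 0.005 yaw -5.5
wrist 1057 [0.5134 0.1464] len 0.049 w 0.009 yaw 18.0
wrist 255 [ 0.5113 -0.0369] len 0.017 w 0.01 yaw -3.3
wrist 22 [ 0.4722 -0.0401] len 0.007 w 0.003 yaw -77.4
```

View pics/w1.png

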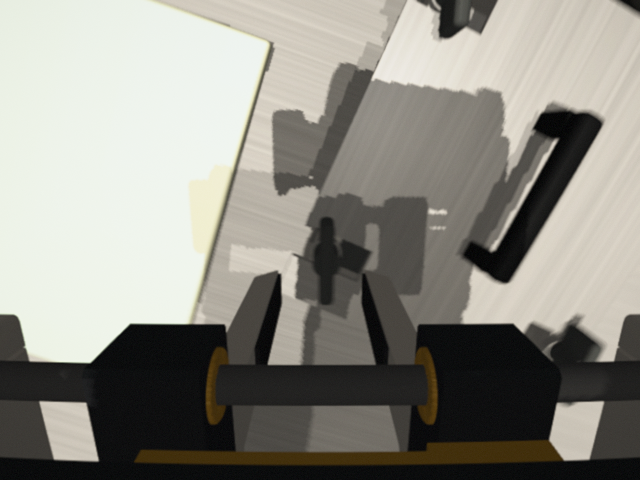

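Call:
step_arm([
  {"x": 0.0,"y": 0.003,"z": 0.03,"ax": 0,"ay": 0,"az": 0.3,"claw": 0.04},
  {"x": 0.0,"y": 0,"z": 0.0285,"ax": 0,"ay": 0,"az": 0,"claw": 0.04},
  {"x": 0,"y": 0,"z": 0,"ax": 0,"ay": 0,"az": 0,"claw": 0.0},
  {"x": 0,"y": 0,"z": 0,"ax": 0,"ay": 0,"az": 0,"claw": 0},
  {"x": 0,"y": 0,"z": 0,"ax": 0,"ay": 0,"az": 0,"claw": 0},
], grip_force=15)

```text
time_s: 1.45
ee_pos: [0.5117, 0.1494, 0.1127]
eef_rot: [-3.14, 0.005, 0.31]
force: [-0.0, 0.7, 0.0]
grip_width: 0.0237
```

Call:
step_arm([
  {"x": 0.0,"y": 0.003,"z": 0,"ax": 0,"ay": 0,"az": 0,"claw": 0.0},
  {"x": 0.0,"y": 0,"z": 0.0,"ax": 0,"ay": 0,"az": 0,"claw": 0.0},
  {"x": 0,"y": 0,"z": 0,"ax": 0,"ay": 0,"az": 0,"claw": 0.0},
])

```text
time_s: 1.7
ee_pos: [0.5139, 0.1457, 0.1156]
eef_rot: [-3.141, 0.001, 0.311]
force: [2.8, 1.2, -19.2]
grip_width: 0.0089
```

Call:
step_arm([
  {"x": 0,"y": 0,"z": 0,"ax": 0,"ay": 0,"az": -7,"claw": 0},
  {"x": 0,"y": 0,"z": 0,"ax": 0,"ay": 0,"az": -7,"claw": 0},
  {"x": 0,"y": 0,"z": 0,"ax": 0,"ay": 0,"az": -7,"claw": 0},
  {"x": 0,"y": 0,"z": 0,"ax": 0,"ay": 0,"az": -7,"claw": 0},
  {"x": 0,"y": 0,"z": 0,"ax": 0,"ay": 0,"az": -7,"claw": 0},
])

```text
time_s: 2.12
ee_pos: [0.5134, 0.1465, 0.1155]
eef_rot: [-3.137, -0.001, 0.934]
force: [0.7, 2.2, -8.0]
grip_width: 0.009
```

Call:
step_arm([
  {"x": 0,"y": 0,"z": 0,"ax": 0,"ay": 0,"az": -7,"claw": 0},
  {"x": 0,"y": 0,"z": 0,"ax": 0,"ay": 0,"az": -7,"claw": 0},
  {"x": 0,"y": 0,"z": 0,"ax": 0,"ay": 0,"az": -7,"claw": 0},
  {"x": 0,"y": 0,"z": 0,"ax": 0,"ay": 0,"az": -5,"claw": 0},
  {"x": 0,"y": 0,"z": 0,"ax": 0,"ay": 0,"az": -2,"claw": 0},
])

```text
time_s: 2.53
ee_pos: [0.5125, 0.1468, 0.1155]
eef_rot: [-3.136, -0.004, 1.444]
force: [1.3, 1.6, -9.5]
grip_width: 0.0087
```

```bash
python3 -c "
from h import *
plan(.4966,-.0379,.17,3.5,11)"
```

```text
t 2.53 at [0.5125 0.1468 0.1155] phi 82.7 rotvec [-0.4  0.  79.2] F [ 1.3  1.6 -9.5] M [ 0.08 -0.53 -0.04] w 0.0087
0 [-0.0168  0.0007 -0.005 ] [-0.04  0.    7.2 ]
1 [-0.0166  0.0028 -0.005 ] [-0.04  0.    7.2 ]
2 [-0.0161  0.0048 -0.005 ] [-0.04  0.    7.2 ]
3 [-0.0154  0.0068 -0.005 ] [-0.04  0.    7.2 ]
4 [-0.0144  0.0087 -0.005 ] [-0.04  0.    7.2 ]
5 [-0.0132  0.0104 -0.005 ] [-0.04  0.    7.2 ]
6 [-0.0118  0.012  -0.005 ] [-0.04  0.    7.2 ]
7 [-0.0102  0.0134 -0.005 ] [-0.04  0.    7.2 ]
8 [-0.0084  0.0146 -0.005 ] [-0.04  0.    7.2 ]
9 [-0.0065  0.0155 -0.005 ] [-0.04  0.    7.2 ]
10 [-0.0045  0.0162 -0.005 ] [-0.04  0.    7.2 ]
```

Call:
step_arm([
  {"x": 0,"y": 0,"z": 0,"ax": 0,"ay": 0,"az": -4,"claw": 0},
  {"x": 0,"y": 0,"z": 0,"ax": 0,"ay": 0,"az": 0,"claw": 0},
])

```text
time_s: 2.7
ee_pos: [0.5124, 0.1469, 0.1156]
eef_rot: [-3.136, -0.005, 1.519]
force: [1.9, 0.6, -9.9]
grip_width: 0.0092
```

```bash
python3 -c "
from h import *
plan(.4966,-.0379,.17,3.5,1); save('scene','s2');wings('s2','scene');save('side','si2');wings('si2','side')"
```

```text
t 2.7 at [0.5124 0.1469 0.1156] phi 87.0 rotvec [-0.5  0.  83.5] F [ 1.9  0.6 -9.9] M [ 0.13 -0.47 -0.25] w 0.0092
0 [-0.1851 -0.0065 -0.0553] [-4.700e-01  1.000e-02  8.351e+01]
scene 31 [-0.0584 -0.6519] len 0.062 w 0.009 yaw -87.3
scene 56 [-0.1067 -0.5837] len 0.106 w 0.031 yaw -11.7
scene 24 [-0.8486  0.0966] len 0.056 w 0.015 yaw 88.6
scene 64 [ 0.1268 -0.7079] len 0.096 w 0.042 yaw -39.3
scene 78 [0.0338 0.0641] len 0.083 w 0.017 yaw -29.6
scene 74 [ 0.4963 -0.0385] len 0.05 w 0.011 yaw 2.3
scene 85 [ 0.6646 -0.0543] len 0.049 w 0.011 yaw 5.2
scene 62 [0.5178 0.1576] len 0.035 w 0.023 yaw -28.4
scene 99 [0.6826 0.1305] len 0.05 w 0.01 yaw 15.7
side 20 [-0.0034 -1.5776] len 0.05 w 0.02 yaw 4.2
side 77 [-0.2878 -1.5751] len 0.217 w 0.034 yaw 1.2
side 28 [-0.4453 -1.5738] len 0.062 w 0.027 yaw -0.2
side 20 [ 0.0705 -0.0244] len 0.045 w 0.004 yaw 73.2
side 135 [0.0537 0.0463] len 0.089 w 0.02 yaw -47.8
side 44 [0.6814 0.1313] len 0.048 w 0.01 yaw 17.1
side 59 [0.5136 0.1475] len 0.045 w 0.033 yaw 86.3
```

Call:
step_arm([
  {"x": 0,"y": 0,"z": 0,"ax": 0,"ay": 0,"az": 0,"claw": 0.04},
  {"x": 0,"y": 0,"z": 0,"ax": 0,"ay": 0,"az": 0,"claw": 0.04},
  {"x": 0,"y": 0,"z": -0.03,"ax": 0,"ay": 0,"az": 0,"claw": 0.04},
  {"x": 0,"y": 0,"z": -0.03,"ax": 0,"ay": 0,"az": 0,"claw": 0.04},
])

```text
time_s: 3.13
ee_pos: [0.5113, 0.146, 0.1742]
eef_rot: [-3.13, -0.003, 1.507]
force: [-0.0, -0.3, 1.6]
grip_width: 0.0324
```

```bash
python3 -c "
from h import *
plan(.4966,-.0379,.17,3.5,12); save('wrist','w2');wings('w2')"
```

```text
t 3.13 at [0.5113 0.146  0.1742] phi 86.3 rotvec [-0.7  0.4 82.8] F [-0.  -0.3  1.6] M [-0.02  0.01  0.03] w 0.0324
0 [-0.0154 -0.0002  0.0003] [-0.06  0.03  6.9 ]
1 [-0.0153  0.0016  0.0003] [-0.06  0.03  6.9 ]
2 [-0.015   0.0034  0.0003] [-0.06  0.03  6.9 ]
3 [-0.0145  0.0052  0.0003] [-0.06  0.03  6.9 ]
4 [-0.0137  0.0069  0.0003] [-0.06  0.03  6.9 ]
5 [-0.0128  0.0085  0.0003] [-0.06  0.03  6.9 ]
6 [-0.0117  0.01    0.0003] [-0.06  0.03  6.9 ]
7 [-0.0104  0.0113  0.0003] [-0.06  0.03  6.9 ]
8 [-0.009   0.0125  0.0003] [-0.06  0.03  6.9 ]
9 [-0.0074  0.0135  0.0003] [-0.06  0.03  6.9 ]
10 [-0.0057  0.0143  0.0003] [-0.06  0.03  6.9 ]
11 [-0.004   0.0149  0.0003] [-0.06  0.03  6.9 ]
wrist 1051 [0.5127 0.1469] len 0.049 w 0.009 yaw 84.7
wrist 897 [0.6806 0.1306] len 0.048 w 0.009 yaw 17.0
```

View pics/w2.png

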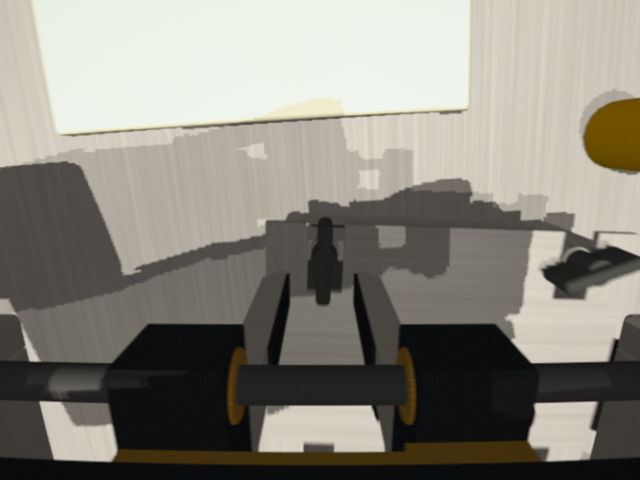

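Call:
step_arm([
  {"x": -0.0154,"y": -0.0002,"z": 0,"ax": 0,"ay": 0,"az": 7,"claw": 0.04},
  {"x": -0.0153,"y": 0.0016,"z": 0,"ax": 0,"ay": 0,"az": 7,"claw": 0.04},
  {"x": -0.015,"y": 0.0034,"z": 0,"ax": 0,"ay": 0,"az": 7,"claw": 0.04},
  {"x": -0.0145,"y": 0.0052,"z": 0,"ax": 0,"ay": 0,"az": 7,"claw": 0.04},
  {"x": -0.0137,"y": 0.0069,"z": 0,"ax": 0,"ay": 0,"az": 7,"claw": 0.04},
])

```text
time_s: 3.6
ee_pos: [0.5088, 0.0695, 0.1867]
eef_rot: [3.139, -0.011, 0.883]
force: [0.4, -0.4, -0.8]
grip_width: 0.0403
```

Call:
step_arm([
  {"x": -0.0128,"y": 0.0085,"z": 0,"ax": 0,"ay": 0,"az": 7,"claw": 0.04},
  {"x": -0.0117,"y": 0.01,"z": 0,"ax": 0,"ay": 0,"az": 7,"claw": 0.04},
  {"x": -0.0104,"y": 0.0113,"z": 0,"ax": 0,"ay": 0,"az": 7,"claw": 0.04},
  {"x": -0.009,"y": 0.0125,"z": 0,"ax": 0,"ay": 0,"az": 7,"claw": 0.04},
  {"x": -0.0074,"y": 0.0135,"z": 0,"ax": 0,"ay": 0,"az": 7,"claw": 0.04},
])

```text
time_s: 4.02
ee_pos: [0.501, -0.0109, 0.1896]
eef_rot: [-3.14, -0.017, 0.258]
force: [0.9, -0.3, -0.4]
grip_width: 0.04
```

```bash
python3 -c "
from h import *
plan(.4966,-.0379,.17,3.,2)"
```

```text
t 4.02 at [ 0.501  -0.0109  0.1896] phi 14.8 rotvec [-0.2 -1.  11.8] F [ 0.9 -0.3 -0.4] M [0.03 0.05 0.  ] w 0.04
0 [-0.0057  0.0125  0.0097] [-0.11 -0.48  5.88]
1 [-0.0044  0.013   0.0098] [-0.11 -0.48  5.88]
```

Call:
step_arm([
  {"x": -0.0057,"y": 0.0125,"z": 0.009,"ax": 0,"ay": -0.5,"az": 5.9,"claw": 0.04},
  {"x": -0.0044,"y": 0.013,"z": 0.009,"ax": 0,"ay": -0.5,"az": 5.9,"claw": 0.04},
  {"x": 0,"y": 0,"z": 0,"ax": 0,"ay": 0,"az": 0,"claw": 0.04},
])

```text
time_s: 4.27
ee_pos: [0.497, -0.0414, 0.1734]
eef_rot: [-3.139, -0.004, 0.029]
force: [-0.1, 0.2, -0.7]
grip_width: 0.04
```

```bash
python3 -c "
from h import *
save('wrist','w3');wings('w3');plan(.4966,-.0379,.115,3.,2)"
```

```text
wrist 130 [0.6266 0.0369] len 0.021 w 0.002 yaw -2.9
wrist 91 [0.5978 0.0395] len 0.029 w 0.001 yaw -4.7
wrist 35 [0.5635 0.0428] len 0.011 w 0.001 yaw -4.8
wrist 109 [0.5474 0.0446] len 0.019 w 0.004 yaw -8.1
wrist 612 [0.5122 0.1362] len 0.032 w 0.009 yaw 84.1
wrist 1053 [ 0.4956 -0.0391] len 0.049 w 0.009 yaw 2.8
t 4.32 at [ 0.4974 -0.0406  0.1742] phi 2.0 rotvec [-0.1 -0.3 -1. ] F [ 0.2  1.3 -0.6] M [0.02 0.01 0.01] w 0.0403
0 [-0.0005 -0.0013  0.0296] [-0.07 -0.15 -0.49]
1 [-0.0004 -0.0013  0.0296] [-0.07 -0.15 -0.49]
```

Call:
step_arm([
  {"x": -0.001,"y": -0.001,"z": 0.03,"ax": 0,"ay": 0,"az": -0.5,"claw": 0.04},
  {"x": -0.001,"y": -0.001,"z": 0.0275,"ax": 0,"ay": 0,"az": -0.3,"claw": 0.03},
  {"x": 0,"y": 0,"z": 0,"ax": 0,"ay": 0,"az": 0,"claw": 0.0},
  {"x": 0,"y": 0,"z": 0,"ax": 0,"ay": 0,"az": 0,"claw": 0},
  {"x": 0,"y": 0,"z": 0,"ax": 0,"ay": 0,"az": 0,"claw": 0},
])

```text
time_s: 4.73
ee_pos: [0.4987, -0.0363, 0.1209]
eef_rot: [-3.141, -0.014, 0.064]
force: [-0.2, -0.3, 0.1]
grip_width: 0.0165
```

Call:
step_arm([
  {"x": 0,"y": 0,"z": 0,"ax": 0,"ay": 0,"az": 0,"claw": 0},
  {"x": 0,"y": 0,"z": 0,"ax": 0,"ay": 0,"az": 0,"claw": 0},
  {"x": 0,"y": 0,"z": 0,"ax": 0,"ay": 0,"az": -7,"claw": 0},
  {"x": 0,"y": 0,"z": 0,"ax": 0,"ay": 0,"az": -7,"claw": 0},
])

```text
time_s: 5.07
ee_pos: [0.4987, -0.0388, 0.122]
eef_rot: [3.134, -0.012, 0.315]
force: [4.8, 5.1, -17.4]
grip_width: 0.0091
```

Call:
step_arm([
  {"x": 0,"y": 0,"z": 0,"ax": 0,"ay": 0,"az": -7,"claw": 0},
  {"x": 0,"y": 0,"z": 0,"ax": 0,"ay": 0,"az": -7,"claw": 0},
  {"x": 0,"y": 0,"z": 0,"ax": 0,"ay": 0,"az": -7,"claw": 0},
  {"x": 0,"y": 0,"z": 0,"ax": 0,"ay": 0,"az": -7,"claw": 0},
  {"x": 0,"y": 0,"z": 0,"ax": 0,"ay": 0,"az": -7,"claw": 0},
])

```text
time_s: 5.48
ee_pos: [0.4972, -0.0366, 0.122]
eef_rot: [3.134, -0.004, 0.941]
force: [0.5, -0.6, -14.3]
grip_width: 0.0088
```

Call:
step_arm([
  {"x": 0,"y": 0,"z": 0,"ax": 0,"ay": 0,"az": -7,"claw": 0},
  {"x": 0,"y": 0,"z": 0,"ax": 0,"ay": 0,"az": -7,"claw": 0},
  {"x": 0,"y": 0,"z": 0,"ax": 0,"ay": 0,"az": -7,"claw": 0},
  {"x": 0,"y": 0,"z": 0,"ax": 0,"ay": 0,"az": -7,"claw": 0},
  {"x": 0,"y": 0,"z": 0,"ax": 0,"ay": 0,"az": -5,"claw": 0},
])

```text
time_s: 5.9
ee_pos: [0.495, -0.0357, 0.1222]
eef_rot: [3.14, 0.001, 1.535]
force: [3.6, -3.2, -15.1]
grip_width: 0.0091
```

```bash
python3 -c "
from h import *
plan(.4966,-.0379,.115,87.,1)"
```

```text
t 5.9 at [ 0.495  -0.0357  0.1222] phi 88.0 rotvec [0.1 0.  1. ] F [  3.6  -3.2 -15.1] M [-0.58 -0.67 -0.34] w 0.0091
0 [-0.0021  0.0017  0.0072] [0.06 0.04 0.97]
```

Call:
step_arm([
  {"x": 0,"y": 0,"z": 0,"ax": 0,"ay": 0,"az": 0,"claw": 0.04},
  {"x": 0,"y": 0,"z": 0,"ax": 0,"ay": 0,"az": 0,"claw": 0.04},
  {"x": 0,"y": 0,"z": -0.03,"ax": 0,"ay": 0,"az": 0,"claw": 0.04},
  {"x": 0,"y": 0,"z": -0.025,"ax": 0,"ay": 0,"az": 0,"claw": 0.04},
  {"x": 0,"y": 0,"z": 0,"ax": 0,"ay": 0,"az": 0,"claw": 0.04},
])

```text
time_s: 6.32
ee_pos: [0.4963, -0.0351, 0.1841]
eef_rot: [3.136, 0.001, 1.53]
force: [0.5, 0.2, 0.5]
grip_width: 0.0386
```

```bash
python3 -c "
from h import *
save('wrist','w4');wings('w4');plan(.6655,-.0535,.175,4.,12)"
```

```text
wrist 63 [0.539  0.0521] len 0.014 w 0.002 yaw 86.1
wrist 952 [ 0.495  -0.0383] len 0.05 w 0.009 yaw 84.5
wrist 818 [ 0.6633 -0.0543] len 0.049 w 0.009 yaw 4.6
t 6.37 at [ 0.496  -0.035   0.1824] phi 87.7 rotvec [ 0.3 -0.2 83.7] F [ 0.8 -0.1 -0.2] M [ 0.    0.02 -0.04] w 0.0393
0 [-0.001   0.0142  0.0007] [ 0.02 -0.01  6.97]
1 [0.0008 0.0142 0.0007] [ 0.02 -0.01  6.97]
2 [0.0025 0.014  0.0007] [ 0.02 -0.01  6.97]
3 [0.0042 0.0136 0.0007] [ 0.02 -0.01  6.97]
4 [0.0058 0.013  0.0007] [ 0.02 -0.01  6.97]
5 [0.0073 0.0122 0.0007] [ 0.02 -0.01  6.97]
6 [0.0087 0.0112 0.0006] [ 0.02 -0.01  6.97]
7 [0.01   0.0101 0.0006] [ 0.02 -0.01  6.97]
8 [0.0112 0.0088 0.0006] [ 0.02 -0.01  6.97]
9 [0.0122 0.0073 0.0006] [ 0.02 -0.01  6.97]
10 [0.013  0.0058 0.0006] [ 0.02 -0.01  6.97]
11 [0.0136 0.0042 0.0006] [ 0.02 -0.01  6.97]
```

Screw 2 reads 84.5° (in line with its notch). On to screw 4.

Call:
step_arm([
  {"x": -0.001,"y": 0.0142,"z": 0,"ax": 0,"ay": 0,"az": 7,"claw": 0.04},
  {"x": 0.0008,"y": 0.0142,"z": 0,"ax": 0,"ay": 0,"az": 7,"claw": 0.04},
  {"x": 0.0025,"y": 0.014,"z": 0,"ax": 0,"ay": 0,"az": 7,"claw": 0.04},
  {"x": 0.0042,"y": 0.0136,"z": 0,"ax": 0,"ay": 0,"az": 7,"claw": 0.04},
  {"x": 0.0058,"y": 0.013,"z": 0,"ax": 0,"ay": 0,"az": 7,"claw": 0.04},
])

```text
time_s: 6.78
ee_pos: [0.5682, -0.0425, 0.1839]
eef_rot: [3.134, -0.005, 0.903]
force: [-1.0, -1.1, 0.4]
grip_width: 0.0399
```

Call:
step_arm([
  {"x": 0.0073,"y": 0.0122,"z": 0,"ax": 0,"ay": 0,"az": 7,"claw": 0.04},
  {"x": 0.0087,"y": 0.0112,"z": 0,"ax": 0,"ay": 0,"az": 7,"claw": 0.04},
  {"x": 0.01,"y": 0.0101,"z": 0,"ax": 0,"ay": 0,"az": 7,"claw": 0.04},
  {"x": 0.0112,"y": 0.0088,"z": 0,"ax": 0,"ay": 0,"az": 7,"claw": 0.04},
  {"x": 0.0122,"y": 0.0073,"z": 0,"ax": 0,"ay": 0,"az": 7,"claw": 0.04},
])

```text
time_s: 7.2
ee_pos: [0.6419, -0.0517, 0.1821]
eef_rot: [3.139, -0.007, 0.278]
force: [0.1, -1.0, -0.1]
grip_width: 0.0399
```

```bash
python3 -c "
from h import *
plan(.665,-.054,.172,4.,2)"
```

```text
t 7.2 at [ 0.6419 -0.0517  0.1821] phi 16.0 rotvec [ 0.1 -0.4 12. ] F [ 0.1 -1.  -0.1] M [ 0.02  0.08 -0.02] w 0.0399
0 [0.0108 0.0043 0.0051] [ 0.05 -0.21  5.98]
1 [0.0112 0.0031 0.0051] [ 0.05 -0.21  5.98]
```

Call:
step_arm([
  {"x": 0.0108,"y": 0.0043,"z": 0.005,"ax": 0,"ay": -0.2,"az": 6,"claw": 0.04},
  {"x": 0.0112,"y": 0.0031,"z": 0.005,"ax": 0,"ay": -0.2,"az": 6,"claw": 0.04},
  {"x": 0,"y": 0,"z": 0,"ax": 0,"ay": 0,"az": 0,"claw": 0.04},
])

```text
time_s: 7.45
ee_pos: [0.6675, -0.0541, 0.17]
eef_rot: [3.14, 0.0, 0.046]
force: [1.0, 0.5, -0.3]
grip_width: 0.0401
```

```bash
python3 -c "
from h import *
save('wrist','w5');wings('w5');plan(.665,-.054,.115,4.,2)"
```

```text
wrist 864 [0.6806 0.1279] len 0.046 w 0.011 yaw 13.9
wrist 1056 [ 0.6647 -0.0553] len 0.049 w 0.009 yaw 4.3
wrist 175 [0.6376 0.0406] len 0.017 w 0.011 yaw 55.0
t 7.5 at [ 0.6668 -0.054   0.1703] phi 3.0 rotvec [ 0.1  0.  -1. ] F [-0.4  0.2 -0.5] M [ 0.04  0.15 -0.03] w 0.04
0 [-0.0009 -0.0001  0.0277] [ 0.04  0.   -0.51]
1 [-0.0009 -0.0001  0.0277] [ 0.04  0.   -0.51]
```

Call:
step_arm([
  {"x": -0.001,"y": 0.0005,"z": 0.028,"ax": 0,"ay": 0,"az": -0.5,"claw": 0.04},
  {"x": -0.001,"y": 0.0005,"z": 0.027,"ax": 0,"ay": 0,"az": -0.5,"claw": 0.03},
  {"x": 0,"y": 0,"z": 0,"ax": 0,"ay": 0,"az": 0,"claw": 0.0},
  {"x": 0,"y": 0,"z": 0,"ax": 0,"ay": 0,"az": 0,"claw": 0},
  {"x": 0,"y": 0,"z": 0,"ax": 0,"ay": 0,"az": 0,"claw": 0},
])

```text
time_s: 7.92
ee_pos: [0.6635, -0.0546, 0.1168]
eef_rot: [3.14, -0.003, 0.084]
force: [0.4, 0.5, 0.3]
grip_width: 0.0166
```

Call:
step_arm([
  {"x": 0,"y": 0,"z": 0,"ax": 0,"ay": 0,"az": 0,"claw": 0},
  {"x": 0,"y": 0,"z": 0,"ax": 0,"ay": 0,"az": 0,"claw": 0},
  {"x": 0,"y": 0,"z": 0,"ax": 0,"ay": 0,"az": -7,"claw": 0},
  {"x": 0,"y": 0,"z": 0,"ax": 0,"ay": 0,"az": -7,"claw": 0},
])

```text
time_s: 8.25
ee_pos: [0.6636, -0.0562, 0.1185]
eef_rot: [3.136, -0.004, 0.332]
force: [4.1, -0.3, -11.3]
grip_width: 0.009
```

Call:
step_arm([
  {"x": 0,"y": 0,"z": 0,"ax": 0,"ay": 0,"az": -7,"claw": 0},
  {"x": 0,"y": 0,"z": 0,"ax": 0,"ay": 0,"az": -7,"claw": 0},
  {"x": 0,"y": 0,"z": 0,"ax": 0,"ay": 0,"az": -7,"claw": 0},
  {"x": 0,"y": 0,"z": 0,"ax": 0,"ay": 0,"az": -7,"claw": 0},
  {"x": 0,"y": 0,"z": 0,"ax": 0,"ay": 0,"az": -7,"claw": 0},
])

```text
time_s: 8.67
ee_pos: [0.6638, -0.0563, 0.1185]
eef_rot: [3.135, -0.001, 0.958]
force: [4.3, -1.3, -11.6]
grip_width: 0.0088
```

Call:
step_arm([
  {"x": 0,"y": 0,"z": 0,"ax": 0,"ay": 0,"az": -7,"claw": 0},
  {"x": 0,"y": 0,"z": 0,"ax": 0,"ay": 0,"az": -7,"claw": 0},
  {"x": 0,"y": 0,"z": 0,"ax": 0,"ay": 0,"az": -7,"claw": 0},
  {"x": 0,"y": 0,"z": 0,"ax": 0,"ay": 0,"az": -7,"claw": 0},
])

```text
time_s: 9.0
ee_pos: [0.6639, -0.0563, 0.1185]
eef_rot: [3.135, 0.002, 1.458]
force: [4.0, -1.1, -12.2]
grip_width: 0.0091
```

Call:
step_arm([
  {"x": 0,"y": 0,"z": 0,"ax": 0,"ay": 0,"az": -4,"claw": 0},
  {"x": 0,"y": 0,"z": 0,"ax": 0,"ay": 0,"az": 0,"claw": 0},
])

```text
time_s: 9.17
ee_pos: [0.6639, -0.0564, 0.1186]
eef_rot: [3.135, 0.003, 1.539]
force: [3.6, -0.6, -11.8]
grip_width: 0.0095
```

```bash
python3 -c "
from h import *
plan(.6655,-.0535,.115,87.,1)"
```

```text
t 9.17 at [ 0.6639 -0.0564  0.1186] phi 88.2 rotvec [0.4 0.2 1.2] F [  3.6  -0.6 -11.8] M [-0.16 -0.65 -0.26] w 0.0095
0 [0.003  0.0015 0.0036] [0.39 0.16 1.18]
```

Call:
step_arm([
  {"x": 0,"y": 0,"z": 0,"ax": 0,"ay": 0,"az": 0,"claw": 0.04},
  {"x": 0,"y": 0,"z": 0,"ax": 0,"ay": 0,"az": 0,"claw": 0.04},
  {"x": 0,"y": 0,"z": -0.03,"ax": 0,"ay": 0,"az": 0,"claw": 0.04},
  {"x": 0,"y": 0,"z": -0.03,"ax": 0,"ay": 0,"az": 0,"claw": 0.04},
  {"x": 0,"y": 0,"z": 0,"ax": 0,"ay": 0,"az": 0,"claw": 0.04},
])

```text
time_s: 9.58
ee_pos: [0.6638, -0.0561, 0.1849]
eef_rot: [3.132, 0.003, 1.529]
force: [-0.5, -0.7, 0.7]
grip_width: 0.0385
```

```bash
python3 -c "
from h import *
save('wrist','w6');wings('w6');plan(.682,.1305,.178,17.,10)"
```

```text
wrist 20 [0.64   0.0464] len 0.005 w 0.002 yaw -84.6
wrist 40 [0.6388 0.0382] len 0.007 w 0.004 yaw 58.1
wrist 958 [ 0.4959 -0.0385] len 0.049 w 0.01 yaw 85.1
wrist 956 [ 0.6642 -0.0546] len 0.048 w 0.009 yaw 84.7
t 9.63 at [ 0.6633 -0.056   0.1826] phi 87.6 rotvec [ 0.5 -0.1 70.6] F [ 0.1 -0.2 -0.6] M [-0.02 -0.05 -0.02] w 0.0392
0 [0.0187 0.0011 0.0004] [ 0.05 -0.01  7.06]
1 [ 0.0187 -0.0012  0.0004] [ 0.05 -0.01  7.06]
2 [ 0.0184 -0.0035  0.0004] [ 0.05 -0.01  7.06]
3 [ 0.0178 -0.0058  0.0004] [ 0.05 -0.01  7.06]
4 [ 0.017  -0.0079  0.0004] [ 0.05 -0.01  7.06]
5 [ 0.0159 -0.0099  0.0004] [ 0.05 -0.01  7.06]
6 [ 0.0146 -0.0118  0.0004] [ 0.05 -0.01  7.06]
7 [ 0.013  -0.0135  0.0004] [ 0.05 -0.01  7.06]
8 [ 0.0112 -0.015   0.0004] [ 0.05 -0.01  7.06]
9 [ 0.0093 -0.0163  0.0004] [ 0.05 -0.01  7.06]
```

Call:
step_arm([
  {"x": 0.0187,"y": 0.0011,"z": 0,"ax": 0,"ay": 0,"az": 7.06,"claw": 0.04},
  {"x": 0.0187,"y": -0.0012,"z": 0,"ax": 0,"ay": 0,"az": 7.06,"claw": 0.04},
  {"x": 0.0184,"y": -0.0035,"z": 0,"ax": 0,"ay": 0,"az": 7.06,"claw": 0.04},
  {"x": 0.0178,"y": -0.0058,"z": 0,"ax": 0,"ay": 0,"az": 7.06,"claw": 0.04},
  {"x": 0.017,"y": -0.0079,"z": 0,"ax": 0,"ay": 0,"az": 7.06,"claw": 0.04},
])

```text
time_s: 10.05
ee_pos: [0.673, 0.0369, 0.1836]
eef_rot: [3.131, -0.004, 0.899]
force: [0.7, 0.7, 0.8]
grip_width: 0.0402
```

Call:
step_arm([
  {"x": 0.0159,"y": -0.0099,"z": 0,"ax": 0,"ay": 0,"az": 7.06,"claw": 0.04},
  {"x": 0.0146,"y": -0.0118,"z": 0,"ax": 0,"ay": 0,"az": 7.06,"claw": 0.04},
  {"x": 0.013,"y": -0.0135,"z": 0,"ax": 0,"ay": 0,"az": 7.06,"claw": 0.04},
  {"x": 0.0112,"y": -0.015,"z": 0,"ax": 0,"ay": 0,"az": 7.06,"claw": 0.04},
  {"x": 0.0093,"y": -0.0163,"z": 0,"ax": 0,"ay": 0,"az": 7.06,"claw": 0.04},
])

```text
time_s: 10.47
ee_pos: [0.6834, 0.1349, 0.1824]
eef_rot: [3.135, -0.009, 0.275]
force: [0.3, 0.1, -0.7]
grip_width: 0.0398
```

```bash
python3 -c "
from h import *
plan(.682,.1305,.172,17.,2)"
```

```text
t 10.47 at [0.6834 0.1349 0.1824] phi 15.7 rotvec [ 0.4 -0.5 -1.3] F [ 0.3  0.1 -0.7] M [0.06 0.1  0.04] w 0.0398
0 [-0.0013  0.0019  0.0052] [ 0.19 -0.25 -0.63]
1 [-0.0013  0.0019  0.0052] [ 0.19 -0.25 -0.63]
```

Call:
step_arm([
  {"x": -0.0013,"y": 0.0019,"z": 0.005,"ax": 0.2,"ay": -0.2,"az": -0.6,"claw": 0.04},
  {"x": -0.0013,"y": 0.0019,"z": 0.005,"ax": 0.2,"ay": -0.2,"az": -0.6,"claw": 0.04},
  {"x": 0,"y": 0,"z": 0,"ax": 0,"ay": 0,"az": 0,"claw": 0.04},
])

```text
time_s: 10.72
ee_pos: [0.6814, 0.134, 0.1708]
eef_rot: [-3.14, -0.001, 0.293]
force: [-0.4, 0.4, -0.7]
grip_width: 0.0401
```

```bash
python3 -c "
from h import *
save('wrist','w7');wings('w7');plan(.6815,.1305,.115,17.,2)"
```

```text
wrist 1079 [0.6823 0.1301] len 0.049 w 0.009 yaw 16.5
wrist 112 [ 0.6684 -0.0381] len 0.017 w 0.005 yaw -81.9
wrist 37 [0.5763 0.0552] len 0.017 w 0.002 yaw -4.0
t 10.77 at [0.6815 0.1337 0.1712] phi 16.8 rotvec [-0.1 -0.1 -0.2] F [-0.1  0.7  0.1] M [ 0.06  0.04 -0.03] w 0.0404
0 [-0.0005  0.0016  0.0281] [-0.03 -0.04 -0.12]
1 [-0.0005  0.0016  0.0281] [-0.03 -0.04 -0.12]
```

Call:
step_arm([
  {"x": 0,"y": 0.0025,"z": 0.028,"ax": 0,"ay": 0,"az": 0,"claw": 0.04},
  {"x": 0,"y": 0.0015,"z": 0.027,"ax": 0,"ay": 0,"az": 0,"claw": 0.03},
  {"x": 0,"y": 0,"z": 0,"ax": 0,"ay": 0,"az": 0,"claw": 0.0},
  {"x": 0,"y": 0,"z": 0,"ax": 0,"ay": 0,"az": 0,"claw": 0},
  {"x": 0,"y": 0,"z": 0,"ax": 0,"ay": 0,"az": 0,"claw": 0},
])

```text
time_s: 11.18
ee_pos: [0.6837, 0.1257, 0.1178]
eef_rot: [-3.141, -0.005, 0.295]
force: [-0.0, -0.3, 0.2]
grip_width: 0.0167
```

Call:
step_arm([
  {"x": 0,"y": 0,"z": 0,"ax": 0,"ay": 0,"az": 0,"claw": 0},
  {"x": 0,"y": 0,"z": 0,"ax": 0,"ay": 0,"az": 0,"claw": 0},
  {"x": 0,"y": 0,"z": 0,"ax": 0,"ay": 0,"az": -7,"claw": 0},
  {"x": 0,"y": 0,"z": 0,"ax": 0,"ay": 0,"az": -7,"claw": 0},
])

```text
time_s: 11.52
ee_pos: [0.6824, 0.1296, 0.1181]
eef_rot: [-3.136, -0.005, 0.546]
force: [2.3, 1.6, -11.5]
grip_width: 0.0086
```

Call:
step_arm([
  {"x": 0,"y": 0,"z": 0,"ax": 0,"ay": 0,"az": -7,"claw": 0},
  {"x": 0,"y": 0,"z": 0,"ax": 0,"ay": 0,"az": -7,"claw": 0},
  {"x": 0,"y": 0,"z": 0,"ax": 0,"ay": 0,"az": -7,"claw": 0},
  {"x": 0,"y": 0,"z": 0,"ax": 0,"ay": 0,"az": -7,"claw": 0},
  {"x": 0,"y": 0,"z": 0,"ax": 0,"ay": 0,"az": -7,"claw": 0},
])

```text
time_s: 11.93
ee_pos: [0.682, 0.13, 0.1181]
eef_rot: [-3.137, -0.007, 1.172]
force: [2.2, 1.7, -10.6]
grip_width: 0.0087
```

Call:
step_arm([
  {"x": 0,"y": 0,"z": 0,"ax": 0,"ay": 0,"az": -7,"claw": 0},
  {"x": 0,"y": 0,"z": 0,"ax": 0,"ay": 0,"az": -7,"claw": 0},
  {"x": 0,"y": 0,"z": 0,"ax": 0,"ay": 0,"az": -6,"claw": 0},
])

```text
time_s: 12.18
ee_pos: [0.6816, 0.1301, 0.1181]
eef_rot: [-3.138, -0.008, 1.533]
force: [1.4, -0.2, -10.9]
grip_width: 0.0091
```

```bash
python3 -c "
from h import *
plan(.6823,.1301,.115,87.,1)"
```

```text
t 12.18 at [0.6816 0.1301 0.1181] phi 87.8 rotvec [-0.2 -0.5  0.8] F [  1.4  -0.2 -10.9] M [-0.07 -0.33 -0.3 ] w 0.0091
0 [0.     0.0007 0.0031] [-0.19 -0.48  0.83]
```

Call:
step_arm([
  {"x": 0,"y": 0,"z": 0,"ax": 0,"ay": 0,"az": 0,"claw": 0.04},
  {"x": 0,"y": 0,"z": 0,"ax": 0,"ay": 0,"az": 0,"claw": 0.04},
  {"x": 0,"y": 0,"z": -0.035,"ax": 0,"ay": 0,"az": 0,"claw": 0.045},
  {"x": 0,"y": 0,"z": -0.035,"ax": 0,"ay": 0,"az": 0,"claw": 0.045},
  {"x": 0,"y": 0,"z": 0,"ax": 0,"ay": 0,"az": 0,"claw": 0.045},
])

```text
time_s: 12.6
ee_pos: [0.6823, 0.1289, 0.1952]
eef_rot: [3.142, -0.009, 1.524]
force: [-0.3, 0.5, 0.2]
grip_width: 0.0395
```

```bash
python3 -c "
from h import *
save('wrist','w8');wings('w8');plan(.59,.0475,.185,-5.4,13)"
```

```text
wrist 879 [0.5135 0.1464] len 0.049 w 0.01 yaw 85.0
wrist 876 [0.6819 0.1306] len 0.049 w 0.009 yaw 84.8
wrist 154 [ 0.4974 -0.0211] len 0.015 w 0.009 yaw 88.1
t 12.65 at [0.6819 0.1289 0.1925] phi 87.3 rotvec [-0.5 -0.3 92.7] F [-0.5  0.1 -0.4] M [-0.03  0.03  0.  ] w 0.0431
0 [-0.0066 -0.0068  0.0005] [-0.04 -0.02  7.13]
1 [-0.0074 -0.0059  0.0005] [-0.04 -0.02  7.13]
2 [-0.008  -0.0049  0.0005] [-0.04 -0.02  7.13]
3 [-0.0086 -0.0039  0.0005] [-0.04 -0.02  7.13]
4 [-0.009  -0.0028  0.0005] [-0.04 -0.02  7.13]
5 [-0.0093 -0.0017  0.0005] [-0.04 -0.02  7.13]
6 [-0.0094 -0.0005  0.0005] [-0.04 -0.02  7.13]
7 [-0.0094  0.0007  0.0005] [-0.04 -0.02  7.13]
8 [-0.0093  0.0018  0.0005] [-0.04 -0.02  7.13]
9 [-0.009   0.003   0.0005] [-0.04 -0.02  7.13]
10 [-0.0085  0.0041  0.0006] [-0.04 -0.02  7.13]
11 [-0.0079  0.0051  0.0006] [-0.04 -0.02  7.13]
12 [-0.0073  0.006   0.0006] [-0.04 -0.02  7.13]
```

All four wings read 84.5–85°, square with the machine's y. Now the handle.

Call:
step_arm([
  {"x": -0.0066,"y": -0.0068,"z": 0,"ax": 0,"ay": 0,"az": 7.13,"claw": 0.05},
  {"x": -0.0074,"y": -0.0059,"z": 0,"ax": 0,"ay": 0,"az": 7.13,"claw": 0.05},
  {"x": -0.008,"y": -0.0049,"z": 0,"ax": 0,"ay": 0,"az": 7.13,"claw": 0.05},
  {"x": -0.0086,"y": -0.0039,"z": 0,"ax": 0,"ay": 0,"az": 7.13,"claw": 0.05},
  {"x": -0.009,"y": -0.0028,"z": 0,"ax": 0,"ay": 0,"az": 7.13,"claw": 0.05},
])

```text
time_s: 13.07
ee_pos: [0.6459, 0.0972, 0.1935]
eef_rot: [-3.138, -0.008, 0.895]
force: [-0.7, 0.8, -0.2]
grip_width: 0.0501
```

Call:
step_arm([
  {"x": -0.0093,"y": -0.0017,"z": 0,"ax": 0,"ay": 0,"az": 7.13,"claw": 0.05},
  {"x": -0.0094,"y": -0.0005,"z": 0,"ax": 0,"ay": 0,"az": 7.13,"claw": 0.05},
  {"x": -0.0094,"y": 0.0007,"z": 0,"ax": 0,"ay": 0,"az": 7.13,"claw": 0.05},
  {"x": -0.0093,"y": 0.0018,"z": 0,"ax": 0,"ay": 0,"az": 7.13,"claw": 0.05},
  {"x": -0.009,"y": 0.003,"z": 0,"ax": 0,"ay": 0,"az": 7.13,"claw": 0.05},
])

```text
time_s: 13.48
ee_pos: [0.6081, 0.0643, 0.1931]
eef_rot: [-3.134, -0.005, 0.27]
force: [0.2, 0.2, 0.3]
grip_width: 0.0497
```

```bash
python3 -c "
from h import *
plan(.59,.0475,.18,-5.4,3)"
```

```text
t 13.48 at [0.6081 0.0643 0.1931] phi 15.5 rotvec [-0.5 -0.2 20.9] F [0.2 0.2 0.3] M [ 0.11  0.01 -0.04] w 0.0497
0 [-0.0073  0.0038  0.0043] [-0.15 -0.08  6.96]
1 [-0.0068  0.0047  0.0043] [-0.15 -0.08  6.96]
2 [-0.0062  0.0055  0.0044] [-0.15 -0.08  6.96]
```

Call:
step_arm([
  {"x": -0.0073,"y": 0.0038,"z": 0.004,"ax": -0.2,"ay": 0,"az": 7,"claw": 0.05},
  {"x": -0.0068,"y": 0.0047,"z": 0.004,"ax": -0.2,"ay": 0,"az": 7,"claw": 0.05},
  {"x": -0.0062,"y": 0.0055,"z": 0.004,"ax": -0.2,"ay": 0,"az": 7,"claw": 0.05},
  {"x": 0,"y": 0,"z": 0,"ax": 0,"ay": 0,"az": 0,"claw": 0.05},
])

```text
time_s: 13.82
ee_pos: [0.5882, 0.0454, 0.1812]
eef_rot: [3.14, -0.006, -0.114]
force: [0.1, -0.6, -0.1]
grip_width: 0.05
```

```bash
python3 - <<'E'
from h import *
im,d,o=save('wrist','w9'); P=cloud('wrist',d,o['ee_pos'],o['eef_rot'])
for b in blobs((P[...,2]>.147)&(P[...,2]<.158),200):
    q=P[b];rc=cv2.minAreaRect((q[:,:2]*1000).astype(np.float32)); print(len(q),np.round(q.mean(0),4),rc)
plan(.59,.0475,.126,-5.4,2)
E
```

```text
3888 [0.5931 0.0467 0.1504] ((590.1976928710938, 47.0017204284668), (13.9808931350708, 100.77526092529297), 84.58106994628906)
t 13.87 at [0.5887 0.0459 0.1817] phi -6.1 rotvec [ 0.1 -0.4 -0.7] F [-0.4  0.8 -0.7] M [ 0.06  0.11 -0.  ] w 0.05
0 [ 0.0004 -0.0009  0.0279] [ 0.04 -0.2  -0.36]
1 [ 0.0005 -0.0009  0.0279] [ 0.04 -0.2  -0.36]
```

View pics/w9.png

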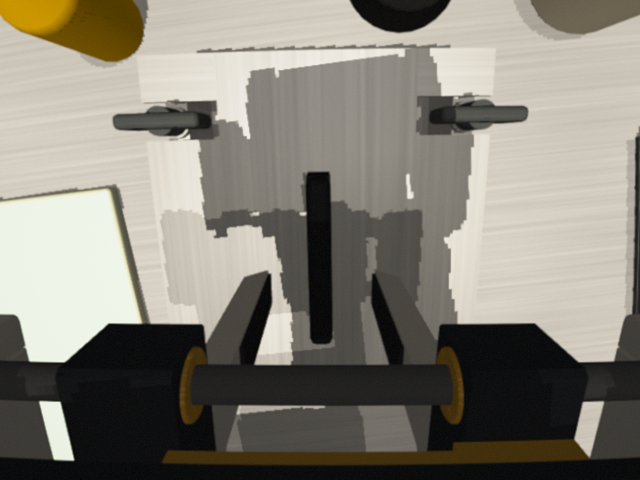

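The handle bar (319,258) lies midway between the open fingers and aligned; both far wings are in line with their notches. Descend and grip.

Call:
step_arm([
  {"x": 0.0005,"y": -0.0006,"z": 0.028,"ax": 0,"ay": -0.2,"az": -0.4,"claw": 0.05},
  {"x": 0.0005,"y": -0.0006,"z": 0.027,"ax": 0,"ay": -0.2,"az": -0.3,"claw": 0.04},
  {"x": 0,"y": 0,"z": 0,"ax": 0,"ay": 0,"az": 0,"claw": 0},
  {"x": 0,"y": 0,"z": 0,"ax": 0,"ay": 0,"az": 0,"claw": 0},
  {"x": 0,"y": 0,"z": 0,"ax": 0,"ay": 0,"az": 0,"claw": 0},
], grip_force=45)

```text
time_s: 14.28
ee_pos: [0.5928, 0.048, 0.1289]
eef_rot: [3.141, -0.005, -0.081]
force: [-0.1, -0.5, 0.3]
grip_width: 0.0267
```

Call:
step_arm([
  {"x": 0,"y": 0,"z": 0,"ax": 0,"ay": 0,"az": 0,"claw": 0},
  {"x": 0,"y": 0,"z": 0,"ax": 0,"ay": 0,"az": 0,"claw": 0},
  {"x": 0,"y": 0,"z": 0,"ax": 0,"ay": 0,"az": 0,"claw": 0},
])

```text
time_s: 14.53
ee_pos: [0.5937, 0.0481, 0.1319]
eef_rot: [3.142, -0.008, -0.079]
force: [-0.9, -0.7, -5.9]
grip_width: 0.0135
```

Call:
step_arm([
  {"x": 0,"y": 0,"z": -0.01,"ax": 0,"ay": 0,"az": 0,"claw": 0},
  {"x": 0,"y": 0,"z": -0.01,"ax": 0,"ay": 0,"az": 0,"claw": 0},
  {"x": 0,"y": 0,"z": -0.01,"ax": 0,"ay": 0,"az": 0,"claw": 0},
])

```text
time_s: 14.78
ee_pos: [0.5923, 0.0482, 0.1624]
eef_rot: [3.141, -0.004, -0.078]
force: [0.4, -0.0, -6.6]
grip_width: 0.0134
```

```bash
python3 -c "
from h import *
plan(.59,.047,.21,-5.4,2)"
```

```text
t 14.78 at [0.5923 0.0482 0.1624] phi -4.5 rotvec [ 0.  -0.2  0.9] F [ 0.4 -0.  -6.6] M [-0.02  0.05 -0.05] w 0.0134
0 [-0.001   0.0007 -0.0238] [ 0.01 -0.11  0.46]
1 [-0.001   0.0007 -0.0238] [ 0.01 -0.11  0.46]
```

Call:
step_arm([
  {"x": 0,"y": 0,"z": -0.025,"ax": 0,"ay": 0,"az": 0,"claw": 0},
  {"x": 0,"y": 0,"z": -0.025,"ax": 0,"ay": 0,"az": 0,"claw": 0},
])

```text
time_s: 14.95
ee_pos: [0.5908, 0.0482, 0.213]
eef_rot: [3.141, 0.001, -0.078]
force: [1.1, -0.5, -6.0]
grip_width: 0.0137
```

```bash
python3 -c "
from h import *
save('side','si3');save('scene','s3')
plan(.4655,.3665,.213,0,15)"
```

```text
t 15.05 at [0.5926 0.0483 0.2162] phi -4.5 rotvec [ 0.  -0.4 -4.5] F [ 0.8 -0.8 -4.9] M [ 0.02  0.09 -0.02] w 0.0134
0 [-0.0101 -0.0205  0.0001] [ 0.   -0.03 -0.3 ]
1 [-0.01   -0.0205  0.0001] [ 0.   -0.03 -0.3 ]
2 [-0.0099 -0.0206  0.0002] [ 0.   -0.03 -0.3 ]
3 [-0.0098 -0.0206  0.0002] [ 0.   -0.03 -0.3 ]
4 [-0.0097 -0.0207  0.0002] [ 0.   -0.03 -0.3 ]
5 [-0.0096 -0.0207  0.0002] [ 0.   -0.03 -0.3 ]
6 [-0.0095 -0.0208  0.0002] [ 0.   -0.03 -0.3 ]
7 [-0.0093 -0.0208  0.0002] [ 0.   -0.03 -0.3 ]
8 [-0.0092 -0.0209  0.0002] [ 0.   -0.03 -0.3 ]
9 [-0.0091 -0.0209  0.0002] [ 0.   -0.03 -0.3 ]
10 [-0.009  -0.021   0.0002] [ 0.   -0.03 -0.3 ]
11 [-0.0089 -0.021   0.0002] [ 0.   -0.03 -0.3 ]
12 [-0.0088 -0.0211  0.0002] [ 0.   -0.03 -0.3 ]
13 [-0.0087 -0.0211  0.0002] [ 0.   -0.03 -0.3 ]
14 [-0.0086 -0.0212  0.0002] [ 0.   -0.03 -0.3 ]
```

View pics/si3.png

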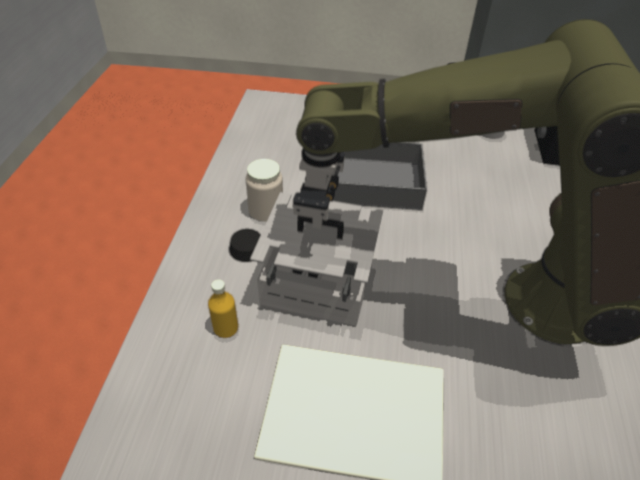

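View pics/s3.png

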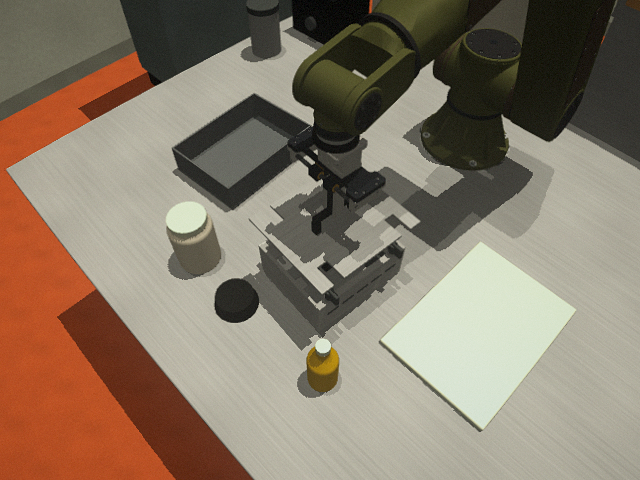

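Call:
step_arm([
  {"x": -0.0101,"y": -0.0205,"z": 0,"ax": 0,"ay": 0,"az": -0.3,"claw": 0},
  {"x": -0.01,"y": -0.0205,"z": 0,"ax": 0,"ay": 0,"az": -0.3,"claw": 0},
  {"x": -0.0099,"y": -0.0206,"z": 0,"ax": 0,"ay": 0,"az": -0.3,"claw": 0},
  {"x": -0.0098,"y": -0.0206,"z": 0,"ax": 0,"ay": 0,"az": -0.3,"claw": 0},
  {"x": -0.0097,"y": -0.0207,"z": 0,"ax": 0,"ay": 0,"az": -0.3,"claw": 0},
])

```text
time_s: 15.47
ee_pos: [0.5489, 0.1538, 0.2121]
eef_rot: [3.14, -0.006, -0.057]
force: [-0.2, 0.1, -6.5]
grip_width: 0.0136
```

Call:
step_arm([
  {"x": -0.0096,"y": -0.0207,"z": 0,"ax": 0,"ay": 0,"az": -0.3,"claw": 0},
  {"x": -0.0095,"y": -0.0208,"z": 0,"ax": 0,"ay": 0,"az": -0.3,"claw": 0},
  {"x": -0.0093,"y": -0.0208,"z": 0,"ax": 0,"ay": 0,"az": -0.3,"claw": 0},
  {"x": -0.0092,"y": -0.0209,"z": 0,"ax": 0,"ay": 0,"az": -0.3,"claw": 0},
  {"x": -0.0091,"y": -0.0209,"z": 0,"ax": 0,"ay": 0,"az": -0.3,"claw": 0},
])

```text
time_s: 15.88
ee_pos: [0.5027, 0.2644, 0.206]
eef_rot: [3.138, -0.001, -0.03]
force: [-0.1, -0.9, -6.5]
grip_width: 0.0136
```

```bash
python3 -c "
from h import *
print(np.degrees(ctrl.get_obs()['qpos']).round(1))
plan(.4655,.3665,.13,0,5)"
```

```text
[ 24.2  19.5  84.   -0.2  76.5 115.9]
t 15.88 at [0.5027 0.2644 0.206 ] phi -1.7 rotvec [ 0.2 -0.  -1.7] F [-0.1 -0.9 -6.5] M [ 0.05 -0.01 -0.01] w 0.0136
0 [-0.0081 -0.0202  0.0151] [ 0.04 -0.01 -0.34]
1 [-0.0079 -0.0203  0.0151] [ 0.04 -0.01 -0.34]
2 [-0.0078 -0.0203  0.0151] [ 0.04 -0.01 -0.34]
3 [-0.0077 -0.0203  0.0152] [ 0.04 -0.01 -0.34]
4 [-0.0076 -0.0204  0.0152] [ 0.04 -0.01 -0.34]
```

Call:
step_arm([
  {"x": -0.0081,"y": -0.0202,"z": 0.005,"ax": 0,"ay": 0,"az": -0.3,"claw": 0},
  {"x": -0.0079,"y": -0.0203,"z": 0.01,"ax": 0,"ay": 0,"az": -0.3,"claw": 0},
  {"x": -0.0078,"y": -0.0203,"z": 0.015,"ax": 0,"ay": 0,"az": -0.3,"claw": 0},
  {"x": -0.0077,"y": -0.0203,"z": 0.02,"ax": 0,"ay": 0,"az": -0.3,"claw": 0},
  {"x": -0.0076,"y": -0.0204,"z": 0.02,"ax": 0,"ay": 0,"az": -0.3,"claw": 0},
])

```text
time_s: 16.3
ee_pos: [0.4628, 0.3718, 0.1325]
eef_rot: [3.14, -0.004, -0.002]
force: [0.5, 0.6, -6.5]
grip_width: 0.0134
```

```bash
python3 -c "
from h import *
print(np.degrees(ctrl.get_obs()['qpos']).round(1))
plan(.4655,.3665,.075,0,3); 
for n in ['scene','side']:
    im,d,o=save(n,n+'4');P=cloud(n,d)
    for lo,hi in [(.01,.02),(.09,.13)]:
        for b in blobs((P[...,2]>lo)&(P[...,2]<hi)&(P[...,0]<.7)&(P[...,0]>.2)&(P[...,1]>.15),1000):
            q=P[b];print(n,lo,len(q),q.mean(0).round(4),cv2.minAreaRect((q[:,:2]*1000).astype(np.float32)))
"
```

```text
[ 35.3  26.4  84.5  -0.2  68.9 125.5]
t 16.3 at [0.4628 0.3718 0.1325] phi -0.1 rotvec [ 0.1 -0.2 -0.1] F [ 0.5  0.6 -6.5] M [0.09 0.03 0.01] w 0.0134
0 [0.0008 0.0017 0.0192] [ 0.03 -0.07 -0.04]
1 [0.0009 0.0018 0.0192] [ 0.03 -0.07 -0.04]
2 [0.0009 0.0018 0.0192] [ 0.03 -0.07 -0.04]
scene 0.01 7655 [0.5706 0.379  0.015 ] ((465.2152404785156, 366.96722412109375), (260.890625, 359.3074951171875), 89.4847183227539)
scene 0.09 9196 [0.4955 0.3776 0.109 ] ((485.76873779296875, 372.1825866699219), (223.75741577148438, 200.767578125), 89.81575012207031)
side 0.01 8443 [0.4787 0.4164 0.014 ] ((462.795166015625, 367.27581787109375), (261.0479736328125, 361.20556640625), 89.4137954711914)
side 0.09 10670 [0.4551 0.3951 0.1032] ((455.7567138671875, 374.7335510253906), (225.68576049804688, 251.07916259765625), 89.63282012939453)
```

View pics/side4.png

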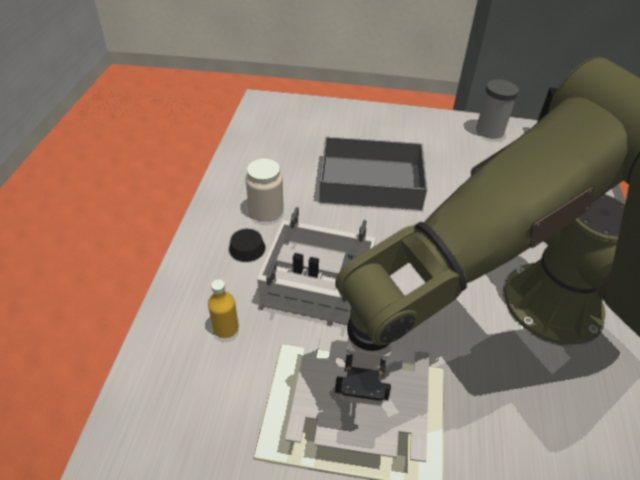

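Call:
step_arm([
  {"x": 0.002,"y": 0.0022,"z": 0.02,"ax": 0,"ay": 0,"az": 0,"claw": 0},
  {"x": 0.002,"y": 0.0022,"z": 0.02,"ax": 0,"ay": 0,"az": 0,"claw": 0},
  {"x": 0.001,"y": 0.002,"z": 0.02,"ax": 0,"ay": 0,"az": 0,"claw": 0},
  {"x": 0,"y": 0,"z": 0.01,"ax": 0,"ay": 0,"az": 0,"claw": 0},
])

```text
time_s: 16.73
ee_pos: [0.4656, 0.3657, 0.0568]
eef_rot: [3.138, -0.0, 0.003]
force: [-0.6, -0.6, -6.9]
grip_width: 0.0138
```

```bash
python3 -c "
from h import *
plan(.468,.3655,.045,0,3); 
"
```

```text
t 16.73 at [0.4656 0.3657 0.0568] phi 0.2 rotvec [ 0.2 -0.   0.2] F [-0.6 -0.6 -6.9] M [-0.01  0.16 -0.  ] w 0.0138
0 [0.0008 0.0001 0.0039] [ 0.07 -0.01  0.06]
1 [0.0008 0.0001 0.0039] [ 0.07 -0.01  0.06]
2 [0.0008 0.0001 0.0039] [ 0.07 -0.01  0.06]
```

Call:
step_arm([
  {"x": 0.001,"y": 0.0,"z": 0.004,"ax": 0,"ay": 0,"az": 0,"claw": 0},
  {"x": 0.001,"y": 0,"z": 0.004,"ax": 0,"ay": 0,"az": 0,"claw": 0},
  {"x": 0,"y": 0,"z": 0.002,"ax": 0,"ay": 0,"az": 0,"claw": 0},
  {"x": 0,"y": 0,"z": 0.002,"ax": 0,"ay": 0,"az": 0,"claw": 0},
])

```text
time_s: 17.07
ee_pos: [0.4679, 0.3647, 0.0443]
eef_rot: [3.137, 0.001, 0.002]
force: [-13.0, -8.3, 24.0]
grip_width: 0.0137
```

Call:
step_arm([
  {"x": 0,"y": 0,"z": -0.001,"ax": 0,"ay": 0,"az": 0,"claw": 0},
  {"x": 0,"y": 0,"z": 0,"ax": 0,"ay": 0,"az": 0,"claw": 0.035},
  {"x": 0,"y": 0,"z": 0,"ax": 0,"ay": 0,"az": 0,"claw": 0.04},
  {"x": 0,"y": 0,"z": 0,"ax": 0,"ay": 0,"az": 0,"claw": 0.04},
])

```text
time_s: 17.4
ee_pos: [0.4702, 0.3664, 0.05]
eef_rot: [-3.141, -0.006, 0.002]
force: [-0.0, 0.1, 0.6]
grip_width: 0.03
```

Call:
step_arm([
  {"x": 0,"y": 0,"z": -0.03,"ax": 0,"ay": 0,"az": 0,"claw": 0.04},
  {"x": 0,"y": 0,"z": -0.035,"ax": 0,"ay": 0,"az": 0,"claw": 0.04},
  {"x": 0,"y": 0,"z": -0.035,"ax": 0,"ay": 0,"az": 0,"claw": 0.04},
  {"x": 0,"y": 0,"z": -0.035,"ax": 0,"ay": 0,"az": 0,"claw": 0.04},
  {"x": 0,"y": 0,"z": -0.03,"ax": 0,"ay": 0,"az": 0,"claw": 0.04},
])

```text
time_s: 17.82
ee_pos: [0.4676, 0.3653, 0.2172]
eef_rot: [3.138, -0.0, 0.002]
force: [0.2, 0.3, -0.3]
grip_width: 0.0401
```

```bash
python3 -c "
from h import *
plan(.59,.047,.21,-5.4,12); 
for n in ['scene','side']:
    im,d,o=save(n,n+'5');P=cloud(n,d)
    for lo,hi in [(.007,.018),(.018,.03),(.05,.075)]:
        for b in blobs((P[...,2]>lo)&(P[...,2]<hi)&(P[...,0]<.7)&(P[...,0]>.2)&(P[...,1]>.21),250):
            q=P[b];print(n,lo,len(q),q.mean(0).round(4),cv2.minAreaRect((q[:,:2]*1000).astype(np.float32)))
"
```

```text
t 17.82 at [0.4676 0.3653 0.2172] phi 0.1 rotvec [ 0.2 -0.   5.5] F [ 0.2  0.3 -0.3] M [ 0.09  0.09 -0.  ] w 0.0401
0 [0.0102 0.0265 0.0007] [ 0.02 -0.    0.46]
1 [0.0104 0.0265 0.0007] [ 0.02 -0.    0.46]
2 [0.0106 0.0264 0.0007] [ 0.02 -0.    0.46]
3 [0.0108 0.0263 0.0007] [ 0.02 -0.    0.46]
4 [0.011  0.0262 0.0007] [ 0.02 -0.    0.46]
5 [0.0112 0.0261 0.0007] [ 0.02 -0.    0.46]
6 [0.0114 0.026  0.0007] [ 0.02 -0.    0.46]
7 [0.0116 0.0259 0.0006] [ 0.02 -0.    0.46]
8 [0.0118 0.0258 0.0006] [ 0.02 -0.    0.46]
9 [0.012  0.0257 0.0006] [ 0.02 -0.    0.46]
10 [0.0122 0.0256 0.0006] [ 0.02 -0.    0.46]
11 [0.0124 0.0255 0.0006] [ 0.02 -0.    0.46]
scene 0.007 8028 [0.4956 0.3782 0.0147] ((463.51922607421875, 366.80267333984375), (261.4002380371094, 363.50762939453125), 89.47582244873047)
scene 0.018 9795 [0.4734 0.3694 0.0211] ((463.3172607421875, 366.14501953125), (260.4017639160156, 227.3242950439453), 0.09046945720911026)
scene 0.05 342 [0.4688 0.3659 0.0637] ((465.1834411621094, 365.2829895019531), (103.3960189819336, 15.296783447265625), 0.16523155570030212)
side 0.007 9017 [0.4622 0.3891 0.0138] ((462.8038330078125, 366.85162353515625), (262.7259216308594, 362.00732421875), 89.30460357666016)
side 0.018 9225 [0.4649 0.3783 0.0205] ((464.99658203125, 366.3372802734375), (227.42002868652344, 256.1920166015625), 89.73291778564453)
side 0.05 432 [0.4653 0.3678 0.0619] ((465.3763427734375, 365.8681640625), (16.437410354614258, 100.68184661865234), 88.79867553710938)
```

View pics/side5.png

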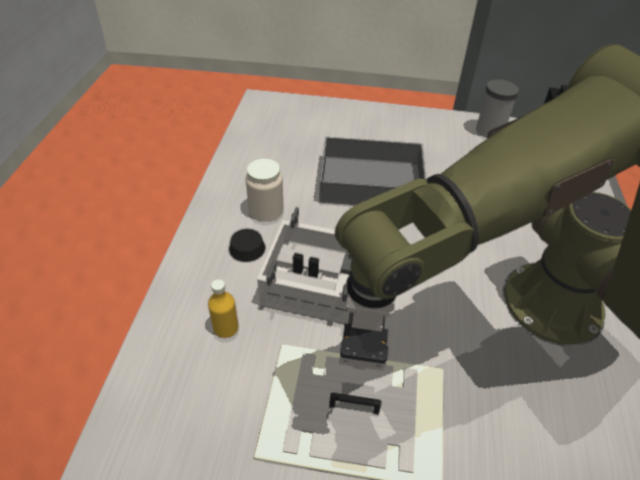

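Call:
step_arm([
  {"x": 0.008,"y": 0.032,"z": 0,"ax": 0,"ay": 0,"az": 0.55,"claw": 0.05},
  {"x": 0.008,"y": 0.032,"z": 0,"ax": 0,"ay": 0,"az": 0.55,"claw": 0.05},
  {"x": 0.008,"y": 0.032,"z": 0,"ax": 0,"ay": 0,"az": 0.55,"claw": 0.05},
  {"x": 0.008,"y": 0.032,"z": 0,"ax": 0,"ay": 0,"az": 0.55,"claw": 0.05},
  {"x": 0.008,"y": 0.032,"z": 0,"ax": 0,"ay": 0,"az": 0.55,"claw": 0.05},
])

```text
time_s: 18.33
ee_pos: [0.5062, 0.2055, 0.2207]
eef_rot: [-3.138, -0.01, -0.039]
force: [0.5, 0.2, 0.7]
grip_width: 0.0498
```

Call:
step_arm([
  {"x": 0.008,"y": 0.032,"z": 0,"ax": 0,"ay": 0,"az": 0.55,"claw": 0.05},
  {"x": 0.008,"y": 0.032,"z": 0,"ax": 0,"ay": 0,"az": 0.55,"claw": 0.05},
  {"x": 0.008,"y": 0.032,"z": 0,"ax": 0,"ay": 0,"az": 0.55,"claw": 0.05},
  {"x": 0.008,"y": 0.032,"z": 0,"ax": 0,"ay": 0,"az": 0.55,"claw": 0.05},
  {"x": 0.008,"y": 0.03,"z": 0,"ax": 0,"ay": 0,"az": 0.55,"claw": 0.05},
])

```text
time_s: 18.75
ee_pos: [0.537, 0.0372, 0.219]
eef_rot: [-3.137, -0.011, -0.089]
force: [0.3, 0.6, 0.0]
grip_width: 0.0497
```

```bash
python3 -c "
from h import *
plan(.59,.047,.21,-5.4,1)
im,d,o=save('wrist','w10');P=cloud('wrist',d,o['ee_pos'],o['eef_rot'])
M=np.array([.59,.047,0]);Rz=R.from_euler('z',-5.4,degrees=True).as_matrix()
Q=(P-M)@Rz
for b in blobs((P[...,2]>.085)&(P[...,2]<.101)&(abs(Q[...,0])<.1)&(abs(Q[...,1])<.06),50):
    q=Q[b];print(len(q),q.mean(0).round(4),cv2.minAreaRect((q[:,:2]*1000).astype(np.float32)))
"
```

```text
t 18.75 at [0.537  0.0372 0.219 ] phi -5.1 rotvec [-0.3 -0.7  0.3] F [0.3 0.6 0. ] M [0.08 0.15 0.05] w 0.0497
0 [ 0.0518 -0.0144  0.0096] [-0.27 -0.65  0.31]
778 [ 0.0491 -0.0031  0.0925] ((49.29378890991211, -2.8160934448242188), (17.811153411865234, 24.106319427490234), 89.9484634399414)
689 [ 0.01   -0.0008  0.0927] ((9.774857521057129, -0.7694520950317383), (23.209157943725586, 17.52088737487793), 0.19098085165023804)
```

View pics/w10.png

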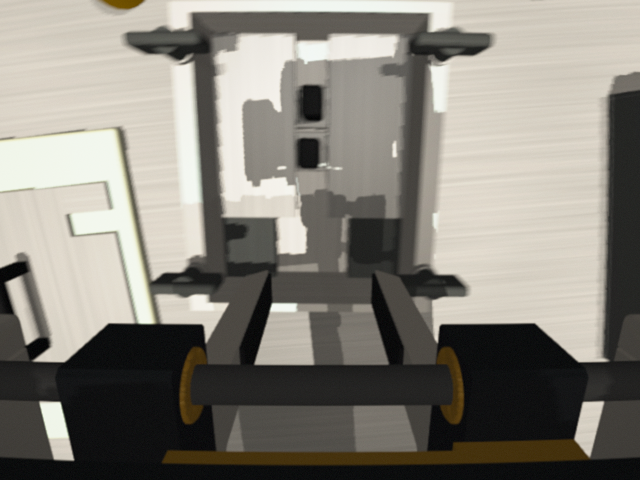

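```bash
python3 -c "
from h import *
plan(.60,.0455,.11,-5.4,4)"
```

```text
t 18.8 at [0.5377 0.0329 0.2188] phi -5.3 rotvec [-0.2 -0.7  0.1] F [ 0.4 -3.9  0.6] M [-0.07  0.13 -0.04] w 0.0501
0 [ 0.0149 -0.0045  0.0274] [-0.05 -0.16  0.03]
1 [ 0.015  -0.0045  0.0273] [-0.05 -0.16  0.03]
2 [ 0.0151 -0.0046  0.0273] [-0.05 -0.16  0.03]
3 [ 0.0151 -0.0046  0.0272] [-0.05 -0.16  0.03]
```

Call:
step_arm([
  {"x": 0.02,"y": -0.006,"z": 0.02,"ax": 0,"ay": -0.2,"az": 0,"claw": 0.05},
  {"x": 0.02,"y": -0.006,"z": 0.025,"ax": 0,"ay": -0.2,"az": 0,"claw": 0.05},
  {"x": 0.02,"y": -0.004,"z": 0.03,"ax": 0,"ay": -0.2,"az": 0,"claw": 0.05},
  {"x": 0,"y": 0,"z": 0.02,"ax": 0,"ay": 0,"az": 0,"claw": 0.05},
  {"x": 0,"y": 0,"z": 0,"ax": 0,"ay": 0,"az": 0,"claw": 0.05},
])

```text
time_s: 19.22
ee_pos: [0.6035, 0.0392, 0.1211]
eef_rot: [-3.138, -0.006, -0.099]
force: [-0.6, -0.8, -0.5]
grip_width: 0.0498
```

```bash
cat > cas.py <<'E'
from h import *
M=np.array([.59,.047,0]);Rz=R.from_euler('z',-5.4,degrees=True).as_matrix()
def cas(fn,lo=.085,hi=.101):
    im,d,o=save('wrist',fn);P=cloud('wrist',d,o['ee_pos'],o['eef_rot'])
    Q=(P-M)@Rz
    for b in blobs((P[...,2]>lo)&(P[...,2]<hi)&(abs(Q[...,0])<.1)&(abs(Q[...,1])<.03),50):
        q=Q[b];rc=cv2.minAreaRect((q[:,:2]*1000).astype(np.float32)); c=np.array([*rc[0],0])/1000
        print(len(q),q.mean(0).round(4),np.round(rc[0],1),np.round(rc[1],1),round(rc[2],1),'world',(M+Rz@c).round(4))
E
python3 -c "
from cas import *
cas('w11')
plan(.60,.0455,.052,-5.4,2)"
```

```text
1360 [ 0.0506 -0.003   0.0925] [50.1 -3. ] [17.4 23.6] 89.4 world [0.6396 0.0393 0.    ]
1269 [ 0.0119 -0.0007  0.0923] [10.7 -0.4] [17.9 23.9] 89.8 world [0.6006 0.0456 0.    ]
t 19.27 at [0.6039 0.0392 0.123 ] phi -5.7 rotvec [-0.2 -0.4 -0.3] F [0.1 0.1 0.5] M [ 0.09  0.11 -0.01] w 0.05
0 [-0.0025 -0.0028  0.0355] [-0.11 -0.22 -0.15]
1 [-0.0024 -0.0029  0.0355] [-0.11 -0.22 -0.15]
```

View pics/w11.png

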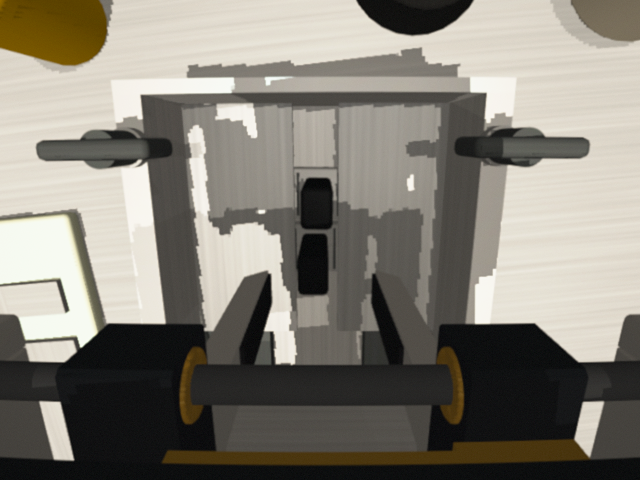

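Call:
step_arm([
  {"x": -0.0025,"y": -0.004,"z": 0.02,"ax": 0,"ay": -0.2,"az": -0.2,"claw": 0.05},
  {"x": -0.001,"y": -0.002,"z": 0.02,"ax": 0,"ay": -0.2,"az": 0,"claw": 0.05},
  {"x": 0,"y": 0,"z": 0.015,"ax": 0,"ay": 0,"az": 0,"claw": 0.05},
  {"x": 0,"y": 0,"z": 0.012,"ax": 0,"ay": 0,"az": 0,"claw": 0.05},
  {"x": 0,"y": 0,"z": 0,"ax": 0,"ay": 0,"az": 0,"claw": 0.05},
], grip_force=20)

```text
time_s: 19.68
ee_pos: [0.6036, 0.0464, 0.0617]
eef_rot: [-3.137, -0.011, -0.095]
force: [-0.3, -0.8, -0.4]
grip_width: 0.0502
```

```bash
python3 -c "
from h import *
plan(.6006,.0456,.052,-5.4,1)"
```

```text
t 19.68 at [0.6036 0.0464 0.0617] phi -5.5 rotvec [-0.3 -0.6 -0.1] F [-0.3 -0.8 -0.4] M [ 0.13  0.09 -0.03] w 0.0502
0 [-0.003   0.0011  0.0096] [-0.28 -0.63 -0.05]
```

Call:
step_arm([
  {"x": -0.003,"y": 0.001,"z": 0.009,"ax": -0.3,"ay": -0.6,"az": 0,"claw": 0.04},
  {"x": 0,"y": 0,"z": 0,"ax": 0,"ay": 0,"az": 0,"claw": 0},
  {"x": 0,"y": 0,"z": 0,"ax": 0,"ay": 0,"az": 0,"claw": 0},
  {"x": 0,"y": 0,"z": 0,"ax": 0,"ay": 0,"az": 0,"claw": 0},
  {"x": 0,"y": 0,"z": 0,"ax": 0,"ay": 0,"az": 0,"claw": 0},
])

```text
time_s: 20.1
ee_pos: [0.6021, 0.0456, 0.0569]
eef_rot: [3.141, -0.006, -0.095]
force: [0.1, -0.7, -0.1]
grip_width: 0.0203
```

```bash
python3 -c "
from h import *
t=np.array([.59,.047])+R.from_euler('z',-5.4,degrees=True).as_matrix()[:2,:2]@[-.080,0]
print(t)
plan(t[0],t[1],ctrl.get_obs()['ee_pos'][2],-5.4,5)"
```

```text
[0.51035504 0.05452867]
t 20.1 at [0.6021 0.0456 0.0569] phi -5.5 rotvec [ 0.  -0.3 -0.1] F [ 0.1 -0.7 -0.1] M [-0.14  0.08 -0.  ] w 0.0203
0 [-0.0184 -0.     -0.0001] [ 0.   -0.06 -0.01]
1 [-0.0184 -0.     -0.0001] [ 0.   -0.06 -0.01]
2 [-0.0184 -0.     -0.0001] [ 0.   -0.06 -0.01]
3 [-0.0184 -0.     -0.    ] [ 0.   -0.06 -0.01]
4 [-0.0184 -0.     -0.    ] [ 0.   -0.06 -0.01]
```

Call:
step_arm([
  {"x": 0,"y": 0,"z": 0,"ax": 0,"ay": 0,"az": 0,"claw": 0},
  {"x": 0,"y": 0,"z": 0,"ax": 0,"ay": 0,"az": 0,"claw": 0},
  {"x": -0.01,"y": 0,"z": 0,"ax": 0,"ay": 0,"az": 0,"claw": 0},
])

```text
time_s: 20.35
ee_pos: [0.5931, 0.0463, 0.0575]
eef_rot: [3.141, -0.007, -0.096]
force: [-1.0, -0.3, -2.4]
grip_width: 0.0177
```

```bash
python3 -c "
from h import *
plan(.512,.0545,ctrl.get_obs()['ee_pos'][2],-5.4,5)"
```

```text
t 20.35 at [0.5931 0.0463 0.0575] phi -5.5 rotvec [ 0.  -0.4 -0.1] F [-1.  -0.3 -2.4] M [0.07 0.07 0.01] w 0.0177
0 [-0.0163 -0.0001 -0.0001] [ 0.   -0.08 -0.02]
1 [-0.0163 -0.0001 -0.0001] [ 0.   -0.08 -0.02]
2 [-0.0163 -0.0001 -0.0001] [ 0.   -0.08 -0.02]
3 [-0.0163 -0.0001 -0.    ] [ 0.   -0.08 -0.02]
4 [-0.0163 -0.0001 -0.    ] [ 0.   -0.08 -0.02]
```

Call:
step_arm([
  {"x": -0.0163,"y": 0,"z": 0,"ax": 0,"ay": -0.1,"az": 0,"claw": 0},
  {"x": -0.0163,"y": 0,"z": 0,"ax": 0,"ay": -0.1,"az": 0,"claw": 0},
  {"x": -0.0163,"y": 0,"z": 0,"ax": 0,"ay": -0.1,"az": 0,"claw": 0},
  {"x": -0.0163,"y": 0,"z": 0,"ax": 0,"ay": 0,"az": 0,"claw": 0},
  {"x": -0.0163,"y": 0,"z": 0,"ax": 0,"ay": 0,"az": 0,"claw": 0},
])

```text
time_s: 20.77
ee_pos: [0.5099, 0.0541, 0.0571]
eef_rot: [-3.141, -0.003, -0.096]
force: [1.0, 0.0, -1.6]
grip_width: 0.0179
```

```bash
python3 -c "
from cas import *
cas('w12')
plan(.512,.0545,ctrl.get_obs()['ee_pos'][2],-5.4,1)"
```

```text
427 [ 0.0378 -0.0028  0.0893] [38.2 -2.5] [17.2  2.6] 87.2 world [0.6278 0.0409 0.    ]
3538 [-0.0776  0.0004  0.0927] [-81.8   0.1] [24.2 42.2] 1.5 world [0.5086 0.0548 0.    ]
t 20.82 at [0.5078 0.0544 0.0571] phi -5.5 rotvec [ 0.  -0.1 -0.1] F [ 0.5  1.3 -2.8] M [ 0.04 -0.12 -0.06] w 0.0179
0 [ 0.0042 -0.0005  0.    ] [ 0.   -0.14 -0.1 ]
```

View pics/w12.png

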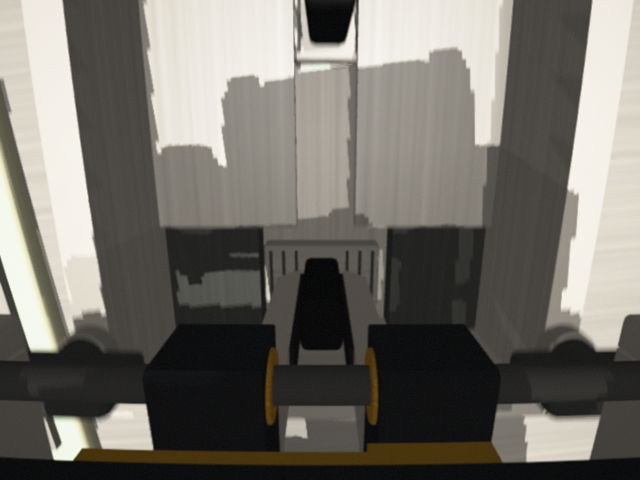

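Call:
step_arm([
  {"x": 0,"y": 0,"z": -0.015,"ax": 0,"ay": 0,"az": 0,"claw": 0},
  {"x": 0,"y": 0,"z": -0.03,"ax": 0,"ay": 0,"az": 0,"claw": 0},
  {"x": 0,"y": 0,"z": -0.04,"ax": 0,"ay": 0,"az": 0,"claw": 0},
  {"x": 0,"y": 0,"z": -0.04,"ax": 0,"ay": 0,"az": 0,"claw": 0},
  {"x": 0,"y": 0,"z": -0.03,"ax": 0,"ay": 0,"az": 0,"claw": 0},
])

```text
time_s: 21.23
ee_pos: [0.5041, 0.0543, 0.212]
eef_rot: [3.14, 0.012, -0.096]
force: [0.2, -0.1, -2.6]
grip_width: 0.0181
```

```bash
cat > tub.py <<'E'
from h import *
def tub(tag):
  for n in ['scene','side']:
    im,d,o=save(n,n+tag);P=cloud(n,d)
    q=P[(abs(P[...,2]-.079)<.006)&(P[...,1]<-.2)&(P[...,1]>-.6)&(P[...,0]>.25)&(P[...,0]<.72)]
    rc=cv2.minAreaRect((q[:,:2]*1000).astype(np.float32)); print(n,'rim',len(q),rc)
    q=P[(abs(P[...,2]-.005)<.005)&(P[...,1]<-.27)&(P[...,1]>-.5)&(P[...,0]>.35)&(P[...,0]<.63)&(im.max(2)<140)]
    rc=cv2.minAreaRect((q[:,:2]*1000).astype(np.float32)); print(n,'floor',len(q),rc)
E
python3 -c "
from tub import *
plan(.51,.054,.21,-5.4,1)
tub('6')"
```

```text
t 21.23 at [0.5041 0.0543 0.212 ] phi -5.5 rotvec [ 0.1  0.7 -0.1] F [ 0.2 -0.1 -2.6] M [ 0.06  0.04 -0.05] w 0.0181
0 [ 0.0059 -0.0003  0.0019] [ 0.1   0.66 -0.08]
scene rim 964 ((490.6307067871094, -375.90966796875), (304.1156921386719, 227.54293823242188), 4.058149337768555)
scene floor 3491 ((472.81988525390625, -379.59759521484375), (253.20127868652344, 223.5289306640625), 3.0120599269866943)
side rim 346 ((490.2503967285156, -375.1064147949219), (300.5406188964844, 227.22805786132812), 3.548783779144287)
side floor 1294 ((489.53802490234375, -382.1306457519531), (279.2486877441406, 227.98487854003906), 1.4197102785110474)
```

View pics/scene6.png

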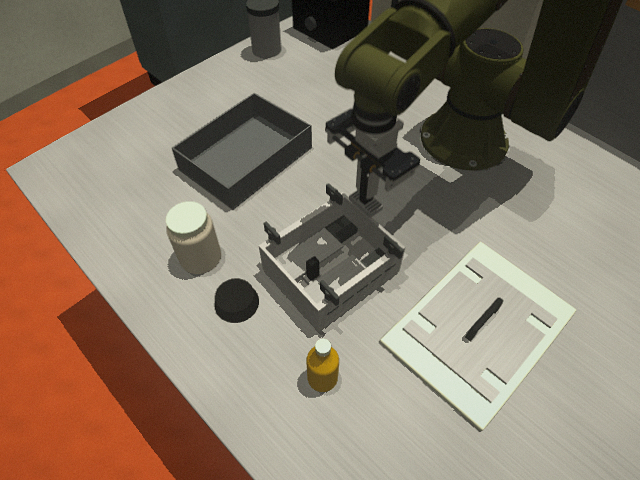

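```bash
python3 -c "
from h import *
plan(.55,-.372,.19,3.8,13)"
```

```text
t 21.33 at [0.5059 0.0544 0.2142] phi -5.5 rotvec [ 0.   0.3 -9.3] F [-0.1 -0.5 -2.7] M [ 0.04  0.05 -0.06] w 0.0183
0 [0.0065 0.0323 0.0019] [ 0.    0.02 -0.71]
1 [0.0061 0.0324 0.0019] [ 0.    0.02 -0.71]
2 [0.0057 0.0325 0.0019] [ 0.    0.02 -0.71]
3 [0.0053 0.0325 0.0019] [ 0.    0.02 -0.71]
4 [0.0049 0.0326 0.0019] [ 0.    0.02 -0.71]
5 [0.0045 0.0327 0.0019] [ 0.    0.02 -0.71]
6 [0.0041 0.0327 0.0019] [ 0.    0.02 -0.71]
7 [0.0037 0.0328 0.0019] [ 0.    0.02 -0.71]
8 [0.0033 0.0328 0.0019] [ 0.    0.02 -0.71]
9 [0.0029 0.0328 0.0019] [ 0.    0.02 -0.71]
10 [0.0024 0.0329 0.0019] [ 0.    0.02 -0.71]
11 [0.002  0.0329 0.0019] [ 0.    0.02 -0.71]
12 [0.0016 0.0329 0.0019] [ 0.    0.02 -0.71]
```

Call:
step_arm([
  {"x": 0.0065,"y": 0.032,"z": 0,"ax": 0,"ay": 0,"az": -0.7,"claw": 0},
  {"x": 0.0061,"y": 0.032,"z": 0,"ax": 0,"ay": 0,"az": -0.7,"claw": 0},
  {"x": 0.0057,"y": 0.0325,"z": 0,"ax": 0,"ay": 0,"az": -0.7,"claw": 0},
  {"x": 0.0053,"y": 0.0325,"z": 0,"ax": 0,"ay": 0,"az": -0.7,"claw": 0},
  {"x": 0.0049,"y": 0.0325,"z": 0,"ax": 0,"ay": 0,"az": -0.7,"claw": 0},
])

```text
time_s: 21.75
ee_pos: [0.524, -0.1096, 0.2116]
eef_rot: [-3.14, 0.006, -0.023]
force: [1.0, -0.0, -2.2]
grip_width: 0.0181
```

Call:
step_arm([
  {"x": 0.0045,"y": 0.0325,"z": 0,"ax": 0,"ay": 0,"az": -0.7,"claw": 0},
  {"x": 0.0041,"y": 0.0325,"z": 0,"ax": 0,"ay": 0,"az": -0.7,"claw": 0},
  {"x": 0.0037,"y": 0.0325,"z": 0,"ax": 0,"ay": 0,"az": -0.7,"claw": 0},
  {"x": 0.0033,"y": 0.0325,"z": 0,"ax": 0,"ay": 0,"az": -0.7,"claw": 0},
  {"x": 0.0029,"y": 0.0325,"z": 0,"ax": 0,"ay": 0,"az": -0.7,"claw": 0},
])

```text
time_s: 22.17
ee_pos: [0.5419, -0.2807, 0.2045]
eef_rot: [-3.136, 0.012, 0.041]
force: [0.5, 0.1, -2.2]
grip_width: 0.0178
```

```bash
python3 -c "
from tub import *
plan(.55,-.372,.13,3.8,4)
tub('7')"
```

```text
t 22.17 at [ 0.5419 -0.2807  0.2045] phi 2.3 rotvec [-0.3  0.7 -1.5] F [ 0.5  0.1 -2.2] M [0.09 0.04 0.03] w 0.0178
0 [0.0013 0.023  0.0185] [-0.08  0.17 -0.36]
1 [0.0011 0.023  0.0185] [-0.08  0.17 -0.36]
2 [0.0009 0.0229 0.0186] [-0.08  0.17 -0.36]
3 [0.0007 0.0229 0.0186] [-0.08  0.17 -0.36]
scene rim 858 ((491.79949951171875, -376.82171630859375), (304.151123046875, 224.66282653808594), 4.2064642906188965)
scene floor 3066 ((471.80499267578125, -377.3112487792969), (255.4872589111328, 221.16064453125), 3.686805009841919)
side rim 593 ((490.6732177734375, -375.57086181640625), (299.2630920410156, 230.8031768798828), 4.389347553253174)
side floor 2137 ((489.6451416015625, -383.46588134765625), (278.7325439453125, 229.6068878173828), 0.7160398960113525)
```

Call:
step_arm([
  {"x": 0.001,"y": 0.022,"z": 0.005,"ax": 0,"ay": 0.2,"az": -0.4,"claw": 0},
  {"x": 0.001,"y": 0.022,"z": 0.01,"ax": 0,"ay": 0.2,"az": -0.4,"claw": 0},
  {"x": 0.001,"y": 0.022,"z": 0.015,"ax": 0,"ay": 0.2,"az": -0.4,"claw": 0},
  {"x": 0,"y": 0.015,"z": 0.02,"ax": 0,"ay": 0,"az": -0.4,"claw": 0},
  {"x": 0,"y": 0,"z": 0,"ax": 0,"ay": 0,"az": 0,"claw": 0},
])

```text
time_s: 22.68
ee_pos: [0.5477, -0.3659, 0.1452]
eef_rot: [-3.132, 0.006, 0.066]
force: [-0.5, 0.7, -4.6]
grip_width: 0.0175
```

```bash
python3 -c "
from h import *
plan(.55,-.372,.05,3.8,4)"
```

```text
t 22.68 at [ 0.5477 -0.3659  0.1452] phi 3.8 rotvec [-0.6  0.3 -0. ] F [-0.5  0.7 -4.6] M [ 0.05  0.17 -0.04] w 0.0175
0 [0.0006 0.0018 0.0238] [-0.14  0.09 -0.01]
1 [0.0006 0.0017 0.0238] [-0.14  0.09 -0.01]
2 [0.0005 0.0017 0.0238] [-0.14  0.09 -0.01]
3 [0.0005 0.0016 0.0238] [-0.14  0.09 -0.01]
```

Call:
step_arm([
  {"x": 0.0005,"y": 0.002,"z": 0.025,"ax": -0.2,"ay": 0.1,"az": 0,"claw": 0},
  {"x": 0.0005,"y": 0.002,"z": 0.025,"ax": -0.2,"ay": 0.1,"az": 0,"claw": 0},
  {"x": 0,"y": 0.001,"z": 0.02,"ax": -0.2,"ay": 0,"az": 0,"claw": 0},
  {"x": 0,"y": 0,"z": 0.013,"ax": 0,"ay": 0,"az": 0,"claw": 0},
  {"x": 0,"y": 0,"z": 0,"ax": 0,"ay": 0,"az": 0,"claw": 0},
])

```text
time_s: 23.1
ee_pos: [0.5488, -0.3672, 0.0563]
eef_rot: [-3.139, 0.005, 0.065]
force: [-0.7, 0.5, -2.7]
grip_width: 0.0179
```

```bash
python3 -c "
from h import *
plan(.55,-.372,.042,3.8,1)"
```

```text
t 23.1 at [ 0.5488 -0.3672  0.0563] phi 3.7 rotvec [-0.1  0.3 -0.1] F [-0.7  0.5 -2.7] M [0.1  0.12 0.02] w 0.0179
0 [0.001  0.0049 0.0142] [-0.13  0.29 -0.08]
```

Call:
step_arm([
  {"x": 0,"y": 0,"z": 0.005,"ax": 0,"ay": 0.2,"az": 0,"claw": 0},
  {"x": 0,"y": 0,"z": 0.004,"ax": 0,"ay": 0,"az": 0,"claw": 0},
  {"x": 0,"y": 0,"z": 0.003,"ax": 0,"ay": 0,"az": 0,"claw": 0},
  {"x": 0,"y": 0,"z": 0.002,"ax": 0,"ay": 0,"az": 0,"claw": 0},
])

```text
time_s: 23.43
ee_pos: [0.5501, -0.3657, 0.0436]
eef_rot: [-3.14, -0.0, 0.066]
force: [0.1, -0.1, -2.5]
grip_width: 0.0179
```

Call:
step_arm([
  {"x": 0,"y": 0,"z": 0.0015,"ax": 0,"ay": 0,"az": 0,"claw": 0},
  {"x": 0,"y": 0,"z": 0.0015,"ax": 0,"ay": 0,"az": 0,"claw": 0},
])

```text
time_s: 23.6
ee_pos: [0.5507, -0.3659, 0.042]
eef_rot: [-3.141, -0.002, 0.066]
force: [-6.1, 5.0, 11.1]
grip_width: 0.0178
```

Contact (11 N). Release and rise.

Call:
step_arm([
  {"x": 0,"y": 0,"z": 0,"ax": 0,"ay": 0,"az": 0,"claw": 0.04},
  {"x": 0,"y": 0,"z": 0,"ax": 0,"ay": 0,"az": 0,"claw": 0.045},
  {"x": 0,"y": 0,"z": 0,"ax": 0,"ay": 0,"az": 0,"claw": 0.045},
  {"x": 0,"y": 0,"z": 0,"ax": 0,"ay": 0,"az": 0,"claw": 0.045},
])

```text
time_s: 23.93
ee_pos: [0.5517, -0.3667, 0.0443]
eef_rot: [3.139, -0.005, 0.066]
force: [-0.9, 0.2, -0.2]
grip_width: 0.041
```

Call:
step_arm([
  {"x": 0,"y": 0,"z": -0.02,"ax": 0,"ay": 0,"az": 0,"claw": 0.045},
  {"x": 0,"y": 0,"z": -0.03,"ax": 0,"ay": 0,"az": 0,"claw": 0.045},
  {"x": 0,"y": 0,"z": -0.04,"ax": 0,"ay": 0,"az": 0,"claw": 0.045},
  {"x": 0,"y": 0,"z": -0.04,"ax": 0,"ay": 0,"az": 0,"claw": 0.045},
  {"x": 0,"y": 0,"z": -0.03,"ax": 0,"ay": 0,"az": 0,"claw": 0.045},
])

```text
time_s: 24.35
ee_pos: [0.5483, -0.3648, 0.2022]
eef_rot: [-3.135, 0.006, 0.066]
force: [0.1, -0.0, 0.1]
grip_width: 0.0452
```

```bash
python3 -c "
from h import *
save('wrist','w13')
plan(.637,.04,.19,-5.4,14)"
```

```text
t 24.4 at [ 0.5497 -0.3658  0.2087] phi 3.8 rotvec [-0.1 -0.   9.2] F [ 0.  -0.6  6. ] M [-0.    0.02  0.  ] w 0.0447
0 [ 0.0081 -0.0285  0.0014] [-0.01 -0.    0.65]
1 [ 0.0078 -0.0286  0.0014] [-0.01 -0.    0.65]
2 [ 0.0075 -0.0287  0.0014] [-0.01 -0.    0.65]
3 [ 0.0071 -0.0288  0.0014] [-0.01 -0.    0.65]
4 [ 0.0068 -0.0289  0.0014] [-0.01 -0.    0.65]
5 [ 0.0065 -0.0289  0.0014] [-0.01 -0.    0.65]
6 [ 0.0061 -0.029   0.0014] [-0.01 -0.    0.65]
7 [ 0.0058 -0.0291  0.0014] [-0.01 -0.    0.65]
8 [ 0.0055 -0.0291  0.0013] [-0.01 -0.    0.65]
9 [ 0.0052 -0.0292  0.0013] [-0.01 -0.    0.65]
10 [ 0.0048 -0.0293  0.0013] [-0.01 -0.    0.65]
11 [ 0.0045 -0.0293  0.0013] [-0.01 -0.    0.65]
12 [ 0.0041 -0.0294  0.0013] [-0.01 -0.    0.65]
13 [ 0.0038 -0.0294  0.0013] [-0.01 -0.    0.65]
```

View pics/w13.png

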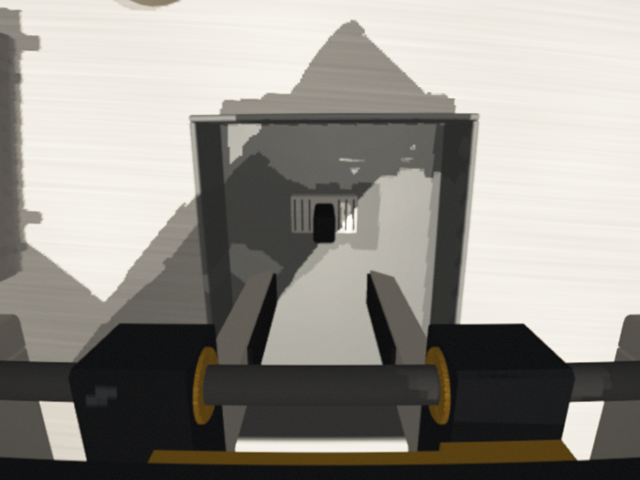

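Call:
step_arm([
  {"x": 0.0084,"y": -0.0305,"z": 0,"ax": 0,"ay": 0,"az": 0.7,"claw": 0.05},
  {"x": 0.0081,"y": -0.0306,"z": 0,"ax": 0,"ay": 0,"az": 0.7,"claw": 0.05},
  {"x": 0.0078,"y": -0.0307,"z": 0,"ax": 0,"ay": 0,"az": 0.7,"claw": 0.05},
  {"x": 0.0074,"y": -0.0308,"z": 0,"ax": 0,"ay": 0,"az": 0.7,"claw": 0.05},
  {"x": 0.007,"y": -0.0309,"z": 0,"ax": 0,"ay": 0,"az": 0.7,"claw": 0.05},
])

```text
time_s: 24.82
ee_pos: [0.5827, -0.2122, 0.2128]
eef_rot: [3.137, -0.008, -0.007]
force: [0.2, -0.0, -0.0]
grip_width: 0.05
```

Call:
step_arm([
  {"x": 0.0067,"y": -0.031,"z": 0,"ax": 0,"ay": 0,"az": 0.7,"claw": 0.05},
  {"x": 0.0063,"y": -0.031,"z": 0,"ax": 0,"ay": 0,"az": 0.7,"claw": 0.05},
  {"x": 0.006,"y": -0.0311,"z": 0,"ax": 0,"ay": 0,"az": 0.7,"claw": 0.05},
  {"x": 0.0056,"y": -0.0311,"z": 0,"ax": 0,"ay": 0,"az": 0.7,"claw": 0.05},
  {"x": 0.0053,"y": -0.0312,"z": 0,"ax": 0,"ay": 0,"az": 0.7,"claw": 0.05},
])

```text
time_s: 25.23
ee_pos: [0.6182, -0.0502, 0.2124]
eef_rot: [3.137, -0.01, -0.072]
force: [0.0, 0.3, -0.1]
grip_width: 0.0503
```

```bash
python3 -c "
from h import *
plan(.6396,.0395,.15,-5.4,4)"
```

```text
t 25.23 at [ 0.6182 -0.0502  0.2124] phi -4.1 rotvec [ 0.2 -0.6  1.3] F [ 0.   0.3 -0.1] M [0.1  0.08 0.02] w 0.0503
0 [ 0.0036 -0.0228  0.0155] [ 0.06 -0.15  0.32]
1 [ 0.0035 -0.0228  0.0156] [ 0.06 -0.15  0.32]
2 [ 0.0034 -0.0228  0.0156] [ 0.06 -0.15  0.32]
3 [ 0.0033 -0.0228  0.0156] [ 0.06 -0.15  0.32]
```

Call:
step_arm([
  {"x": 0.0036,"y": -0.0228,"z": 0,"ax": 0,"ay": -0.2,"az": 0.3,"claw": 0.05},
  {"x": 0.0035,"y": -0.0228,"z": 0.008,"ax": 0,"ay": -0.2,"az": 0.3,"claw": 0.05},
  {"x": 0.0034,"y": -0.0228,"z": 0.02,"ax": 0,"ay": -0.2,"az": 0.3,"claw": 0.05},
  {"x": 0.003,"y": -0.018,"z": 0.03,"ax": 0,"ay": 0,"az": 0.3,"claw": 0.05},
  {"x": 0,"y": 0,"z": 0.015,"ax": 0,"ay": 0,"az": 0,"claw": 0.05},
])

```text
time_s: 25.65
ee_pos: [0.6418, 0.0452, 0.1407]
eef_rot: [3.139, -0.009, -0.089]
force: [0.2, 0.1, -0.3]
grip_width: 0.0501
```

```bash
python3 -c "
from cas import *
cas('w14')
plan(.6396,.0395,.1,-5.4,1)"
```

```text
1068 [ 0.0511 -0.0029  0.0923] [50. -3.] [17.9 24.2] 89.2 world [0.6395 0.0393 0.    ]
t 25.7 at [0.6409 0.0441 0.1387] phi -5.1 rotvec [ 0.2 -0.4  0.3] F [-0.2  0.6 -3. ] M [ 0.03  0.13 -0.02] w 0.0501
0 [-0.0011  0.0046  0.0387] [ 0.19 -0.36  0.27]
```

Call:
step_arm([
  {"x": -0.001,"y": 0.003,"z": 0.02,"ax": 0.1,"ay": -0.2,"az": 0.2,"claw": 0.05},
  {"x": 0,"y": 0.002,"z": 0.025,"ax": 0.1,"ay": -0.2,"az": 0,"claw": 0.05},
  {"x": 0,"y": 0,"z": 0.02,"ax": 0,"ay": 0,"az": 0,"claw": 0.05},
  {"x": 0,"y": 0,"z": 0.012,"ax": 0,"ay": 0,"az": 0,"claw": 0.05},
  {"x": 0,"y": 0,"z": 0,"ax": 0,"ay": 0,"az": 0,"claw": 0.05},
])

```text
time_s: 26.12
ee_pos: [0.6404, 0.038, 0.0606]
eef_rot: [-3.141, -0.001, -0.093]
force: [-0.0, -0.1, -0.1]
grip_width: 0.0499
```

```bash
python3 -c "
from h import *
plan(.6395,.0393,.054,-5.4,1)"
```

```text
t 26.12 at [0.6404 0.038  0.0606] phi -5.3 rotvec [-0.  -0.1  0.1] F [-0.  -0.1 -0.1] M [ 0.09  0.09 -0.05] w 0.0499
0 [-0.001  -0.0012  0.0066] [-0.02 -0.08  0.07]
```

Call:
step_arm([
  {"x": -0.001,"y": -0.001,"z": 0.005,"ax": 0,"ay": 0,"az": 0,"claw": 0.04},
  {"x": 0,"y": 0,"z": 0,"ax": 0,"ay": 0,"az": 0,"claw": 0},
  {"x": 0,"y": 0,"z": 0,"ax": 0,"ay": 0,"az": 0,"claw": 0},
  {"x": 0,"y": 0,"z": 0,"ax": 0,"ay": 0,"az": 0,"claw": 0},
  {"x": 0,"y": 0,"z": 0,"ax": 0,"ay": 0,"az": 0,"claw": 0},
])

```text
time_s: 26.53
ee_pos: [0.6414, 0.0385, 0.0601]
eef_rot: [-3.141, -0.007, -0.094]
force: [0.5, 0.0, 0.0]
grip_width: 0.0201
```

Call:
step_arm([
  {"x": 0,"y": 0,"z": 0,"ax": 0,"ay": 0,"az": 0,"claw": 0},
  {"x": 0,"y": 0,"z": 0,"ax": 0,"ay": 0,"az": 0,"claw": 0},
  {"x": -0.008,"y": 0,"z": 0,"ax": 0,"ay": 0,"az": 0,"claw": 0},
])

```text
time_s: 26.78
ee_pos: [0.6344, 0.0391, 0.0612]
eef_rot: [-3.141, -0.009, -0.094]
force: [-0.9, 0.1, -2.1]
grip_width: 0.0177
```

```bash
python3 -c "
from cas import *
t=M+Rz@[-.079,-.001,0]
plan(t[0],t[1],ctrl.get_obs()['ee_pos'][2],-5.4,7)"
```

```text
t 26.78 at [0.6344 0.0391 0.0612] phi -5.4 rotvec [-0.1 -0.5  0. ] F [-0.9  0.1 -2.1] M [0.04 0.11 0.03] w 0.0177
0 [-0.0177 -0.0004 -0.0002] [-0.01 -0.08  0.  ]
1 [-0.0177 -0.0004 -0.0001] [-0.01 -0.08  0.  ]
2 [-0.0177 -0.0004 -0.0001] [-0.01 -0.08  0.  ]
3 [-0.0177 -0.0004 -0.0001] [-0.01 -0.08  0.  ]
4 [-0.0177 -0.0004 -0.0001] [-0.01 -0.08  0.  ]
5 [-0.0177 -0.0004 -0.    ] [-0.01 -0.08  0.  ]
6 [-0.0177 -0.0004 -0.    ] [-0.01 -0.08  0.  ]
```

Call:
step_arm([
  {"x": -0.0175,"y": -0.0004,"z": 0,"ax": 0,"ay": -0.1,"az": 0,"claw": 0},
  {"x": -0.0175,"y": -0.0004,"z": 0,"ax": 0,"ay": -0.1,"az": 0,"claw": 0},
  {"x": -0.0175,"y": -0.0004,"z": 0,"ax": 0,"ay": -0.1,"az": 0,"claw": 0},
  {"x": -0.0175,"y": -0.0004,"z": 0,"ax": 0,"ay": 0,"az": 0,"claw": 0},
  {"x": -0.0175,"y": -0.0004,"z": 0,"ax": 0,"ay": 0,"az": 0,"claw": 0},
])

```text
time_s: 27.2
ee_pos: [0.5451, 0.0494, 0.0603]
eef_rot: [-3.141, -0.005, -0.094]
force: [0.3, 0.2, -1.8]
grip_width: 0.0174
```

```bash
python3 -c "
from cas import *
t=M+Rz@[-.079,-.001,0]
plan(t[0],t[1],ctrl.get_obs()['ee_pos'][2],-5.4,2)"
```

```text
t 27.2 at [0.5451 0.0494 0.0603] phi -5.4 rotvec [-0.1 -0.3  0. ] F [ 0.3  0.2 -1.8] M [-0.01  0.02 -0.01] w 0.0174
0 [-0.017  -0.0004 -0.0001] [-0.03 -0.14  0.  ]
1 [-0.017  -0.0004 -0.    ] [-0.03 -0.14  0.  ]
```

Call:
step_arm([
  {"x": -0.017,"y": -0.0003,"z": 0,"ax": 0,"ay": -0.1,"az": 0,"claw": 0},
  {"x": -0.015,"y": -0.0003,"z": 0,"ax": 0,"ay": -0.1,"az": 0,"claw": 0},
  {"x": 0,"y": 0,"z": 0,"ax": 0,"ay": 0,"az": 0,"claw": 0},
])

```text
time_s: 27.45
ee_pos: [0.5096, 0.0535, 0.0606]
eef_rot: [-3.141, -0.001, -0.094]
force: [-0.6, -0.1, -1.9]
grip_width: 0.0179
```

```bash
python3 -c "
from cas import *
cas('w15')
t=M+Rz@[-.079,-.001,0]
plan(t[0],t[1],ctrl.get_obs()['ee_pos'][2],-5.4,1)"
```

```text
3413 [-0.078  -0.0003  0.0929] [-82.2  -0.1] [42.3 24.3] 89.3 world [0.5082 0.0546 0.    ]
t 27.5 at [0.5109 0.0533 0.0608] phi -5.4 rotvec [-0.1 -0.1  0. ] F [ 1.4 -0.4 -2.3] M [0.07 0.08 0.06] w 0.0178
0 [ 0.0003 -0.0001  0.    ] [-0.06 -0.11  0.03]
```

View pics/w15.png

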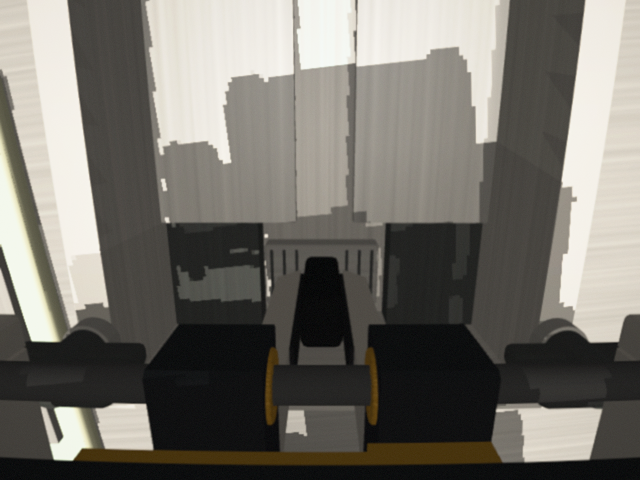

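The base edge (row 242) is clear of the lip ends (row 222); the track beyond is empty. Lift and look at the tub.

Call:
step_arm([
  {"x": 0,"y": 0,"z": -0.015,"ax": 0,"ay": 0,"az": 0,"claw": 0},
  {"x": 0,"y": 0,"z": -0.03,"ax": 0,"ay": 0,"az": 0,"claw": 0},
  {"x": 0,"y": 0,"z": -0.04,"ax": 0,"ay": 0,"az": 0,"claw": 0},
  {"x": 0,"y": 0,"z": -0.04,"ax": 0,"ay": 0,"az": 0,"claw": 0},
  {"x": 0,"y": 0,"z": -0.03,"ax": 0,"ay": 0,"az": 0,"claw": 0},
])

```text
time_s: 27.92
ee_pos: [0.5109, 0.0527, 0.2159]
eef_rot: [3.141, 0.01, -0.094]
force: [-0.1, 0.6, -1.5]
grip_width: 0.0179
```

```bash
python3 -c "
from tub import *
tub('8')
for n in ['scene','side']:
    im,d,p,r=load(n+'8');P=cloud(n,d)
    for b in blobs((P[...,2]>.06)&(P[...,2]<.09)&(im.max(2)<60)&(P[...,1]<-.29)&(P[...,1]>-.45)&(P[...,0]>.4)&(P[...,0]<.6),15): print(n,b.sum(),P[b].mean(0))
plan(.435,-.375,.21,3.8,13)
"
```

```text
scene rim 1035 ((491.04876708984375, -376.8948974609375), (303.8992614746094, 225.87582397460938), 3.9270036220550537)
scene floor 3111 ((472.18408203125, -378.573486328125), (254.12875366210938, 223.0088653564453), 3.1107423305511475)
side rim 349 ((490.38671875, -374.989990234375), (301.0528259277344, 227.2308807373047), 3.3194117546081543)
side floor 1303 ((490.06024169921875, -381.40460205078125), (279.8110656738281, 225.9061279296875), 1.1576684713363647)
scene 90 [ 0.55291707 -0.36006119  0.07425088]
t 28.02 at [0.5127 0.0527 0.2181] phi -5.4 rotvec [-0.   0.2 -9.2] F [ 0.4 -0.6 -2.4] M [ 0.07  0.03 -0.05] w 0.0181
0 [-0.0029  0.0333  0.0006] [-0.    0.01 -0.71]
1 [-0.0033  0.0333  0.0006] [-0.    0.01 -0.71]
2 [-0.0037  0.0332  0.0006] [-0.    0.01 -0.71]
3 [-0.0041  0.0332  0.0006] [-0.    0.01 -0.71]
4 [-0.0045  0.0331  0.0006] [-0.    0.01 -0.71]
5 [-0.0049  0.0331  0.0006] [-0.    0.01 -0.71]
6 [-0.0053  0.033   0.0006] [-0.    0.01 -0.71]
7 [-0.0057  0.0329  0.0006] [-0.    0.01 -0.71]
8 [-0.0061  0.0329  0.0006] [-0.    0.01 -0.71]
9 [-0.0065  0.0328  0.0006] [-0.    0.01 -0.71]
10 [-0.0069  0.0327  0.0006] [-0.    0.01 -0.71]
11 [-0.0073  0.0326  0.0006] [-0.    0.01 -0.71]
12 [-0.0077  0.0325  0.0006] [-0.    0.01 -0.71]
```

View pics/scene8.png

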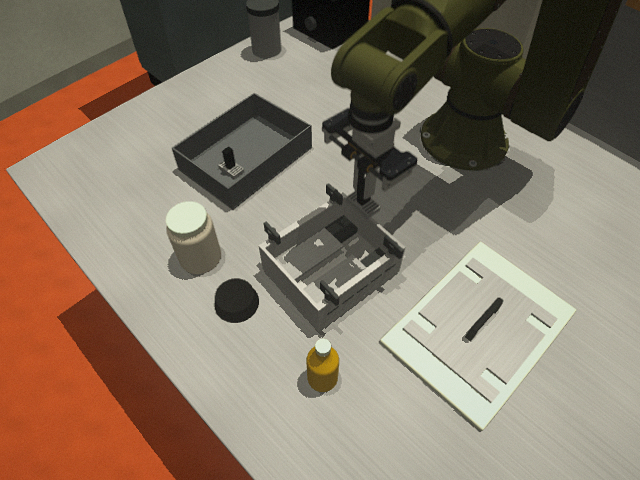

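Tub unmoved at (0.491, −0.376), first cassette standing at pixel (230,165). Carry the second to the tub's near half.

Call:
step_arm([
  {"x": -0.0029,"y": 0.0325,"z": 0,"ax": 0,"ay": 0,"az": -0.7,"claw": 0},
  {"x": -0.0033,"y": 0.0325,"z": 0,"ax": 0,"ay": 0,"az": -0.7,"claw": 0},
  {"x": -0.0037,"y": 0.0325,"z": 0,"ax": 0,"ay": 0,"az": -0.7,"claw": 0},
  {"x": -0.0041,"y": 0.0325,"z": 0,"ax": 0,"ay": 0,"az": -0.7,"claw": 0},
  {"x": -0.0045,"y": 0.0325,"z": 0,"ax": 0,"ay": 0,"az": -0.7,"claw": 0},
])

```text
time_s: 28.43
ee_pos: [0.4853, -0.1097, 0.2156]
eef_rot: [-3.14, 0.003, -0.022]
force: [-0.2, -0.4, -1.9]
grip_width: 0.0175
```

Call:
step_arm([
  {"x": -0.0049,"y": 0.0325,"z": 0,"ax": 0,"ay": 0,"az": -0.7,"claw": 0},
  {"x": -0.0053,"y": 0.0325,"z": 0,"ax": 0,"ay": 0,"az": -0.7,"claw": 0},
  {"x": -0.0057,"y": 0.0325,"z": 0,"ax": 0,"ay": 0,"az": -0.7,"claw": 0},
  {"x": -0.0061,"y": 0.0325,"z": 0,"ax": 0,"ay": 0,"az": -0.7,"claw": 0},
  {"x": -0.0065,"y": 0.0325,"z": 0,"ax": 0,"ay": 0,"az": -0.7,"claw": 0},
])

```text
time_s: 28.85
ee_pos: [0.4557, -0.2816, 0.2103]
eef_rot: [-3.137, 0.006, 0.042]
force: [0.6, 0.7, -1.8]
grip_width: 0.0181
```

```bash
python3 -c "
from tub import *
plan(.435,-.375,.15,3.8,4)
"
```

```text
t 28.85 at [ 0.4557 -0.2816  0.2103] phi 2.4 rotvec [-0.3  0.4 -1.4] F [ 0.6  0.7 -1.8] M [ 0.06  0.09 -0.04] w 0.0181
0 [-0.0061  0.0232  0.015 ] [-0.07  0.09 -0.35]
1 [-0.0062  0.0231  0.015 ] [-0.07  0.09 -0.35]
2 [-0.0064  0.0231  0.015 ] [-0.07  0.09 -0.35]
3 [-0.0066  0.023   0.0151] [-0.07  0.09 -0.35]
```

Call:
step_arm([
  {"x": -0.0055,"y": 0.022,"z": 0.003,"ax": 0,"ay": 0,"az": -0.35,"claw": 0},
  {"x": -0.005,"y": 0.022,"z": 0.01,"ax": 0,"ay": 0,"az": -0.35,"claw": 0},
  {"x": -0.004,"y": 0.022,"z": 0.015,"ax": -0.1,"ay": 0.2,"az": -0.35,"claw": 0},
  {"x": -0.003,"y": 0.015,"z": 0.02,"ax": -0.1,"ay": 0.2,"az": -0.35,"claw": 0},
  {"x": 0,"y": 0,"z": 0,"ax": 0,"ay": 0,"az": 0,"claw": 0},
])

```text
time_s: 29.27
ee_pos: [0.4394, -0.3749, 0.1543]
eef_rot: [-3.138, 0.002, 0.062]
force: [-0.4, 0.7, -3.5]
grip_width: 0.0177
```

```bash
python3 -c "
from tub import *
tub('9')
plan(.435,-.375,.06,3.8,4)
"
```

```text
scene rim 973 ((491.49285888671875, -377.2281799316406), (303.549560546875, 225.6609649658203), 3.7003531455993652)
scene floor 3015 ((472.4973449707031, -376.850830078125), (253.07452392578125, 225.36001586914062), 3.5055553913116455)
side rim 624 ((490.63836669921875, -375.1812744140625), (298.9698181152344, 230.43785095214844), 3.8707799911499023)
side floor 1972 ((489.7171630859375, -381.1131591796875), (278.870361328125, 224.4047393798828), 1.067751169204712)
t 29.37 at [ 0.4408 -0.3735  0.158 ] phi 3.6 rotvec [-0.1 -0.  -0.2] F [ 1.1  0.7 -2.4] M [0.09 0.1  0.03] w 0.0181
0 [-0.0015  0.0003  0.0245] [-0.02 -0.01 -0.05]
1 [-0.0015  0.0003  0.0245] [-0.02 -0.01 -0.05]
2 [-0.0015  0.0003  0.0245] [-0.02 -0.01 -0.05]
3 [-0.0015  0.0003  0.0245] [-0.02 -0.01 -0.05]
```

Call:
step_arm([
  {"x": -0.001,"y": 0,"z": 0.025,"ax": 0,"ay": 0,"az": 0,"claw": 0},
  {"x": -0.001,"y": 0,"z": 0.028,"ax": 0,"ay": 0,"az": 0,"claw": 0},
  {"x": 0,"y": 0,"z": 0.025,"ax": 0,"ay": 0,"az": 0,"claw": 0},
  {"x": 0,"y": 0,"z": 0.015,"ax": 0,"ay": 0,"az": 0,"claw": 0},
  {"x": 0,"y": 0,"z": 0,"ax": 0,"ay": 0,"az": 0,"claw": 0},
])

```text
time_s: 29.78
ee_pos: [0.4437, -0.3719, 0.0672]
eef_rot: [3.137, -0.007, 0.066]
force: [0.0, -0.1, -2.7]
grip_width: 0.0181
```

Call:
step_arm([
  {"x": -0.002,"y": 0,"z": 0.009,"ax": 0.2,"ay": -0.3,"az": 0,"claw": 0},
  {"x": 0,"y": 0,"z": 0.006,"ax": 0,"ay": 0,"az": 0,"claw": 0},
  {"x": 0,"y": 0,"z": 0.003,"ax": 0,"ay": 0,"az": 0,"claw": 0},
  {"x": 0,"y": 0,"z": 0.002,"ax": 0,"ay": 0,"az": 0,"claw": 0},
])

```text
time_s: 30.12
ee_pos: [0.4444, -0.3718, 0.0501]
eef_rot: [3.137, -0.005, 0.068]
force: [-0.1, 0.9, -2.6]
grip_width: 0.0178
```

```bash
python3 -c "
from h import *
plan(.435,-.375,.046,3.8,1)
"
```

```text
t 30.12 at [ 0.4444 -0.3718  0.0501] phi 3.9 rotvec [ 0.3 -0.3  0.1] F [-0.1  0.9 -2.6] M [ 0.08  0.03 -0.01] w 0.0178
0 [-0.0097  0.0025  0.004 ] [ 0.29 -0.29  0.09]
```

Call:
step_arm([
  {"x": 0,"y": 0,"z": 0.002,"ax": 0.2,"ay": -0.2,"az": 0,"claw": 0},
  {"x": 0,"y": 0,"z": 0.0015,"ax": 0,"ay": 0,"az": 0,"claw": 0},
  {"x": 0,"y": 0,"z": 0.0015,"ax": 0,"ay": 0,"az": 0,"claw": 0},
])

```text
time_s: 30.37
ee_pos: [0.4453, -0.3723, 0.0462]
eef_rot: [3.139, -0.003, 0.068]
force: [-0.9, 0.1, -1.9]
grip_width: 0.0179
```

Call:
step_arm([
  {"x": 0,"y": 0,"z": 0.0015,"ax": 0,"ay": 0,"az": 0,"claw": 0},
  {"x": 0,"y": 0,"z": 0.001,"ax": 0,"ay": 0,"az": 0,"claw": 0},
])

```text
time_s: 30.53
ee_pos: [0.4456, -0.3728, 0.0452]
eef_rot: [3.137, -0.004, 0.068]
force: [-6.1, 6.7, 16.4]
grip_width: 0.018
```

Call:
step_arm([
  {"x": 0,"y": 0,"z": 0,"ax": 0,"ay": 0,"az": 0,"claw": 0.04},
  {"x": 0,"y": 0,"z": 0,"ax": 0,"ay": 0,"az": 0,"claw": 0.045},
  {"x": 0,"y": 0,"z": 0,"ax": 0,"ay": 0,"az": 0,"claw": 0.045},
  {"x": 0,"y": 0,"z": 0,"ax": 0,"ay": 0,"az": 0,"claw": 0.045},
])

```text
time_s: 30.87
ee_pos: [0.4462, -0.3735, 0.0466]
eef_rot: [3.135, -0.006, 0.068]
force: [0.2, -0.4, -0.7]
grip_width: 0.0411
```

Call:
step_arm([
  {"x": 0,"y": 0,"z": -0.02,"ax": 0,"ay": 0,"az": 0,"claw": 0.045},
  {"x": 0,"y": 0,"z": -0.03,"ax": 0,"ay": 0,"az": 0,"claw": 0.045},
  {"x": 0,"y": 0,"z": -0.04,"ax": 0,"ay": 0,"az": 0,"claw": 0.045},
  {"x": 0,"y": 0,"z": -0.04,"ax": 0,"ay": 0,"az": 0,"claw": 0.045},
  {"x": 0,"y": 0,"z": -0.03,"ax": 0,"ay": 0,"az": 0,"claw": 0.045},
])

```text
time_s: 31.28
ee_pos: [0.4427, -0.3705, 0.2048]
eef_rot: [-3.137, 0.004, 0.067]
force: [-0.6, -0.5, 0.2]
grip_width: 0.0451
```

Call:
step_arm([
  {"x": 0,"y": -0.035,"z": -0.01,"ax": 0,"ay": 0,"az": 0,"claw": 0.045},
  {"x": 0,"y": -0.035,"z": 0,"ax": 0,"ay": 0,"az": 0,"claw": 0.045},
  {"x": 0,"y": -0.035,"z": 0,"ax": 0,"ay": 0,"az": 0,"claw": 0.045},
  {"x": 0,"y": -0.035,"z": 0,"ax": 0,"ay": 0,"az": 0,"claw": 0.045},
  {"x": 0,"y": 0,"z": 0,"ax": 0,"ay": 0,"az": 0,"claw": 0.045},
])

```text
time_s: 31.7
ee_pos: [0.4341, -0.2288, 0.2237]
eef_rot: [3.136, -0.007, 0.063]
force: [0.1, 0.8, 0.5]
grip_width: 0.0453
```

```bash
python3 -c "
from h import *
o=ctrl.get_obs();print(o['ee_pos'],o['time_s'])
for n in ['scene','side','wrist']:
    im,d,o=save(n,n+'10');P=cloud(n,d,o['ee_pos'],o['eef_rot'])
    for b in blobs((P[...,2]>.065)&(P[...,2]<.09)&(im.max(2)<70)&(P[...,1]<-.29)&(P[...,1]>-.45)&(P[...,0]>.38)&(P[...,0]<.6),15): print(n,b.sum(),P[b].mean(0),P[b][:,2].max())
    wings(n+'10',n)
"
```

```text
[ 0.43412226 -0.22875277  0.22371018] 31.7
scene 72 [ 0.44734343 -0.36886877  0.07564168] 0.08391031821098638
scene 77 [ 0.55207221 -0.36057363  0.07591071] 0.08238706301907739
scene 21 [-0.8492  0.0953] len 0.055 w 0.015 yaw 86.0
scene 49 [ 0.1374 -0.7118] len 0.075 w 0.029 yaw -49.4
scene 89 [ 0.0712 -0.0008] len 0.094 w 0.021 yaw 89.5
scene 73 [ 0.4965 -0.0376] len 0.049 w 0.01 yaw 84.5
scene 89 [ 0.6652 -0.0547] len 0.05 w 0.01 yaw 84.3
scene 89 [0.5136 0.1476] len 0.047 w 0.009 yaw 85.6
scene 108 [0.6831 0.1304] len 0.048 w 0.009 yaw 84.0
side 50 [ 0.54924977 -0.3605499   0.07384362] 0.0817836815791888
side 53 [ 0.444407   -0.3677137   0.07323856] 0.08109077295371447
side 29 [ 0.0243 -1.5772] len 0.061 w 0.037 yaw -12.5
side 22 [-0.1838 -1.5755] len 0.06 w 0.022 yaw 3.2
side 23 [-0.4186 -1.5755] len 0.047 w 0.02 yaw -2.2
side 30 [-0.4966 -1.5754] len 0.085 w 0.028 yaw -3.7
side 30 [ 0.1366 -0.7109] len 0.056 w 0.014 yaw -46.9
side 27 [ 0.496  -0.0329] len 0.036 w 0.008 yaw 87.3
side 32 [0.6811 0.1247] len 0.033 w 0.009 yaw 83.3
side 42 [0.513  0.1484] len 0.047 w 0.008 yaw 82.4
wrist 740 [ 0.54802539 -0.36241259  0.07631351] 0.08003393832537431
wrist 615 [ 0.44415229 -0.36923129  0.07584727] 0.08009643486489615
wrist 802 [ 0.4949 -0.0394] len 0.05 w 0.009 yaw 84.7
```

View pics/scene10.png

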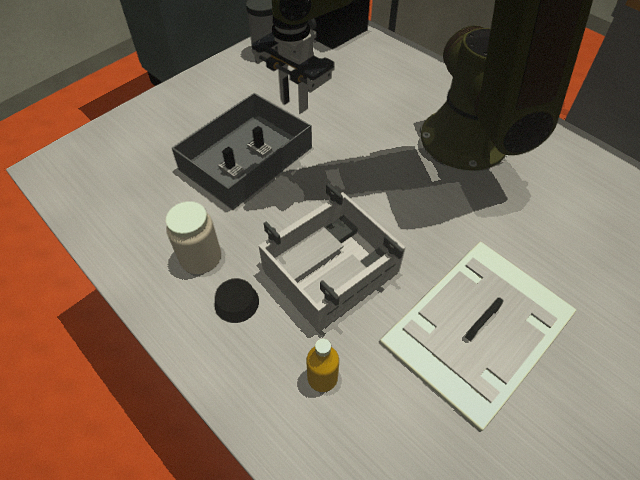

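View pics/side10.png

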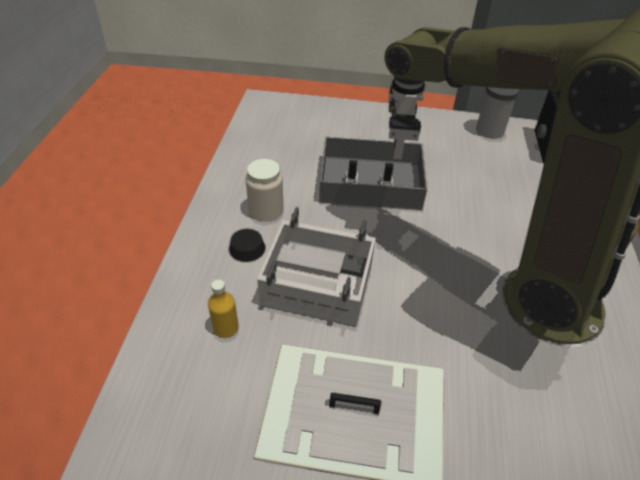

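Both cassettes stand in the tub (scene view 229,158 and 259,140; tops at z ≈ 0.08 m). The magazine is empty, the cover is flat on the board with its handle up, the wings are open, and the bystanders are in place. Handing in.

```bash
python3 -c "
from station import ticket
print(ticket.hand_in())"
```

```text
the job is handed in; nothing more can be done
None
```

The magazine is stripped and the job is handed in at about 32 s on the robot clock, with the arm clear and touching nothing. In this start only two cassettes were present.

- **Screws:** I turned all four anticlockwise until they resisted. The last views put the wings at about 84–85° in the world frame, in line with the machine's y. The side camera was noisier, at 82–87° for the three wings it saw. My first estimate of the stop, 77.7°, was about 7° too low, so I relied on the felt resistance and the wing lining up with its notch.
- **Cover:** It came off by its handle after the screws. It lies flat, handle up, at about (0.465, 0.366) m, against a board centre of about (0.464, 0.367) m.
- **Cassettes:** I slid each one to the gap, checked its base was clear of the lips and lifted it out. Both stand upright on the tub floor at about (0.549, −0.362) m and (0.445, −0.369) m, tops about 0.08 m up. The track was empty in the last view.
- **Tub and bystanders:** The tub read the same place, within about 2 mm, each time I measured it while placing the cassettes. The jar, bottle and black lid look unmoved in the pictures, but I did not measure them again.

The highest force I read was about 28 N, when the cover touched the board. No check failed at the end.

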